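Seat the comb hook in the bench slat board

ROBOT

A 6-joint arm with a two-finger parallel gripper is mounted at the origin on the work surface. World frame = base frame: x ahead of the robot, y to its left, z up, the work surface at z = 0. Lengths are in m, angles in rad, forces in N, time in s.
With the tool pointing down it reaches from about 0.325 to 0.775 m from the base axis. Payload 9.3 kg.
Tool frame: the origin (TCP) lies midway between the tips of the shut fingers; the grasp point (between the pads) lies 19 mm behind it; y points along the fingers, z is the direction in which the jaws open and shut, and the axes are right-handed (so a half turn about y gives the same grasp; the last joint's range is limited). The gripper opens to 85 mm and grips with 20 to 120 N. Pads are 22 mm wide; open, the fingers measure 114 mm over their backs; the gripper's body (76 mm by 85 mm) begins 54 mm behind the grasp point. The pads swing forward as they close: fully open they stand 13 mm farther back than shut.
Start: joints at [1.142, 0.259, 0.021, 1.334, 0, 1.418], TCP at [0.15, 0.529, 0.21] pointing down, gripper open.
Joint ranges: [-3.04, 3.04], [-0.91, 1.82], [-1.04, 1.36], [-1.92, 1.95], [-1.52, 1.45], [-3.14, 3.14]. Speed limits (rad/s): [2.22, 2.22, 2.79, 3.14, 3.14, 3.14].

INTERFACE

Orientations are given as a rotation vector (axis times angle).
In Python, from rig import arm gives the robot as it stands. The module is installed in compiled form; this text tells all that it offers.
- The arm moves only by the shell command python3 -m pendant 'ROWS' [OPENING] [FORCE]. ROWS is a JSON object of lists of equal length, an entry for each row: "travel": the shift along the tool's x, y, z in m, a list of three; "spin": the turn about the tool's y in degrees. In form: {"travel": [[tx, ty, tz], ...], "spin": [spin, ...]}. A call has 1 to 20 rows; each row shifts and turns the commanded pose from where the row before left it, along the tool's axes as they then stand; what a row does not reach is not made up. A row lasts 1/12 s, in which the tool goes at most 41.7 mm and 7.16 degrees, less where a joint would pass 70% of its speed; a pose out of reach is approached as far as the arm can. A call is refused whole if a number of a shift passes 0.0417 or a number of a turn 7.16, either way. A call with a gripper value outside its range is refused whole. OPENING is the opening in per cent of the stroke, from 0 (shut) to 100 (fully open), set as the call begins (- or left out, the last holds). The fingers move at their own pace and stop on an object; FORCE is the grip in N (left out, the last holds). Time passes only in rows, so rows that do not move let the fingers close. It gives the time, the measured TCP pose, the force and the opening at its end, in the units of the state.
- arm.observe(): the state, without advancing time (a new reading comes with each control period).
- arm.get_image(name): name is "scene" or "top" or "wrist"; returns (picture, depth): 384x512x3 uint8, red, green, blue; 384x512 float32, m along the optical axis (not along the pixel's ray), 0 where there is no reading.
- arm.camera_info(name): a dict with "intrinsics" (3x3 intrinsics, pixels), "k1" (the pictures are not rectified: a ray, as slopes to the right and down, at radius r is drawn at 1 + k1 r^2 times it, then the intrinsics apply), "origin" and "rotation" of the camera in the world; the wrist camera has in their place "T_tool_cam" (4x4, takes a point from camera to tool coordinates, whose origin is the TCP and whose axes are the tool frame's). Camera axes: x right, y down, z forward; pixel columns grow to the right and rows downward; lengths in m; the calibration is good to about 2 mm. A picture is of the moment at which its call begins: read the wrist's pose just before it. camera_info takes no time and is no camera call.
- arm.job_done(): hands the job in, once; it reports no verdict.
Trained networks look in the newest picture that a camera, given by its name, has taken for a name from the list of things; names that differ only in an ending like _2 or _b are one class to them, and where a whole thing is asked for, a point or a joint stands for the part that bears it (a point fixed in the world has none). Each returns a list of dicts, best first, with "confidence" (0 to 1); they miss things now and then, are a little off and sometimes report something else, mostly with a low value. They report only what shows in the picture. A call takes as long as a camera call. They do not tell look-alikes from the thing itself.
- arm.recognise(camera, target): "xy" ([column, row] as shares, 0 to 1, of the picture: columns of its width, rows of its height, amid what is visible of it).
- arm.outline_of(camera, target): "mask" (384x512 bool, what is visible of it) and "xy" ([column, row] as shares, 0 to 1, of the picture: columns of its width, rows of its height, amid what is visible of it).
The state is a dict: "time": time; "joints": joint angles; "joint_vel": joint speeds; "joint_torque": joint torques, N m; "ee_pos": TCP position; "orientation": TCP orientation; "ft_force": force on the tool from outside, world axes, zero at the start; "moment": the same for the moment, N m; "finger_gap": finger opening in m.
Only numpy, scipy, OpenCV 4.12 (cv2) and the standard library are available. Lean on these libraries where they do the work, as an engineer would, in place of code of your own. Each camera call takes 0.05 s, during which the arm holds its last target.

TASK

Put the orange hook into the groove of the grey slat board: with the hook tilted, slip its tongue in under the board's metal lip, then rotate it down until it stands upright and square to the groove with its foot flat on the groove's floor, and let go. Leave the teal hook where it is.

Things in the scene. Friction and masses are not known exactly. Their poses are not given: they have to be found in the camera images.
- orange_hook: Orange slat hook, 0.1-0.2 kg, stands upright on its foot. Origin: foot's underside, below the blade's middle; z up, x from tongue to peg. Foot 6 mm thick, 44 wide (y), x = -40 (tongue tip) to +28 (heel). Blade 12 mm thick (x), 36 wide (y), up to z = 120: pinch its top across the 12. Steel peg 8 mm thick on the blade's +x side, z = 46, upturned end to x = 50, z = 60; the tongue is opposite.
- orange_hook_tongue (a point): Tip of the orange hook's tongue: middle of its end edge, at the foot's underside (hook frame -40, 0, 0 mm). The 68 mm foot is too long to drop flat through the board's 56 mm mouth: with the heel raised 20 to 25 degrees the tongue slips under the lip, then the heel swings down inside the plain wall. Seated, hook origin lies at board x = -20 to 0 mm, hook x along board x.
- board: Fixed grey slat board 150 (x) by 200 (y) by 34 mm high. Origin: centre of underside; z up. Dark groove along y, closed at y = +-90, floor at z = 8; mouth from x = -28 (edge of the aluminium lip, the side away from the robot) to x = +28 (plain wall; deck top z = 34). Lip z = 28 to 34 over a hollow, z = 8 to 28, x = -60 to -28. Anywhere along the groove will do.
- teal_hook: A hook of the same shape, size and frame in teal, standing upright on the bench. Not to be used.
Mind the look-alikes: they are no part of the job. Of the things shaped like the orange_hook, the orange one is meant. Of the things that look like the board, take the one that is farthest to the robot's left at the start.

How it is judged:
On the way:
1. the tilted hook's tongue is in under the lip, heel still raised (z of orange_hook_tongue in the frame of board between 0.002 and 0.028 m and y of orange_hook_tongue in the frame of board between -0.09 and 0.09 m and x of orange_hook_tongue in the frame of board between -0.062 and -0.031 m and angle between orange_hook's own z axis and vertical above 0.12 rad), for 0.1 s.
At the end, for the whole second after the job is handed in: The orange hook is released and at rest in the groove: tongue tip at least 8 mm in under the lip, foot down on the groove's floor (origin within about 6 mm of it), upright within 10 degrees and square to the groove within 15 degrees (z of orange_hook_tongue in the frame of board between 0.002 and 0.028 m and y of orange_hook_tongue in the frame of board between -0.09 and 0.09 m and x of orange_hook_tongue in the frame of board between -0.064 and -0.036 m and z of orange_hook in the frame of board between 0.003 and 0.014 m and angle between orange_hook's own z axis and vertical below 0.175 rad and angle between the x axis of orange_hook and the x axis of board, either way round below 0.26 rad and linear speed of orange_hook below 0.02 m/s); the robot touches nothing.
It fails at once if the teal hook is moved more than 30 mm or knocked over (distance of teal_hook from where it was at the start of the episode above 0.03 m or angle between teal_hook's own z axis and vertical above 0.5 rad).
It also fails if it takes over 42 s, if anything falls off the work surface, if the arm or the gripper's body presses on something with over 40 N, if the wrist force passes 120 N, or if a joint passes its speed limit or range.

## Working session

There is one attempt and no reset: what is moved stays moved. The work goes in short steps, Python scripts to look and compute and a shell command to move; the robot and the scene stay as the last step left them, time stands still between calls to the robot, and variables do not carry over. Pictures are saved under pics/ and viewed, and the job is handed in when it is done.

```bash
mkdir -p pics
cat > h.py <<'E'
import numpy as np,cv2
from rig import arm
from scipy.spatial.transform import Rotation as R
def cam(name,st=None):
    i=arm.camera_info(name);K=np.array(i["intrinsics"]);k1=i["k1"]
    if name=="wrist":
        T=np.array(i["T_tool_cam"]);Rt=R.from_rotvec(st["orientation"]).as_matrix()
        return K,k1,Rt@T[:3,:3],Rt@T[:3,3]+np.array(st["ee_pos"])
    return K,k1,np.array(i["rotation"]),np.array(i["origin"])
def cloud(name,d,st=None):
    K,k1,Rc,o=cam(name,st)
    h,w=d.shape;u,v=np.meshgrid(np.arange(w),np.arange(h))
    p=np.stack([u.ravel(),v.ravel()],1).astype(float)[:,None]
    n=cv2.undistortPoints(p,K,np.array([k1,0,0,0.]))[:,0].reshape(h,w,2)
    P=np.dstack([n[...,0]*d,n[...,1]*d,d])
    return P@Rc.T+o
E
python3 - <<'E'
from h import *
st=arm.observe();print({k:np.round(v,3) for k,v in st.items()})
print(R.from_rotvec(st["orientation"]).as_matrix().round(3))
for n in["scene","top"]:
    im,d=arm.get_image(n);cv2.imwrite(f"pics/{n}0.png",im[...,::-1]);np.savez(f"{n}0.npz",im=im,d=d)
    for t in["orange_hook","board","teal_hook"]:
        print(n,t,[(np.round(np.array(r["xy"])*[512,384]),round(r["confidence"],2)) for r in arm.recognise(n,t)])
    i=arm.camera_info(n);print(n,np.round(i["origin"],3),np.round(i["rotation"],2).tolist(),i["k1"])
E
```

```text
{'time': np.float64(0.0), 'joints': array([ 1.142,  0.259,  0.021,  1.334, -0.   ,  1.418]), 'joint_vel': array([ 0.   ,  0.001,  0.001,  0.   , -0.   , -0.001]), 'joint_torque': array([-0.0000e+00, -5.5564e+01,  3.4452e+01,  1.4000e-02, -0.0000e+00,
       -0.0000e+00]), 'ee_pos': array([0.15 , 0.529, 0.209]), 'orientation': array([-1.561,  0.217, -0.216]), 'ft_force': array([ 1.02 ,  0.114, -0.246]), 'moment': array([ 0.058, -0.019, -0.017]), 'finger_gap': np.float64(0.085)}
[[ 0.962 -0.001  0.272]
 [-0.272 -0.001  0.962]
 [-0.    -1.    -0.001]]
scene orange_hook [(array([201., 221.]), 0.96), (array([227., 254.]), 0.68)]
scene board [(array([135., 278.]), 0.7), (array([299., 204.]), 0.56)]
scene teal_hook [(array([322., 126.]), 0.71)]
scene [ 0.814 -0.624  1.1  ] [-2.48, -0.8, 0.23] -0.12262394912822194
top orange_hook [(array([314., 223.]), 0.88), (array([318., 181.]), 0.77)]
top board [(array([232., 157.]), 0.89), (array([394., 240.]), 0.58)]
top teal_hook [(array([125., 198.]), 0.95), (array([237., 158.]), 0.64)]
top [ 0.287 -0.099  1.088] [-2.11, 2.18, -0.17] 0.011942699377381868
```

View pics/scene0.png

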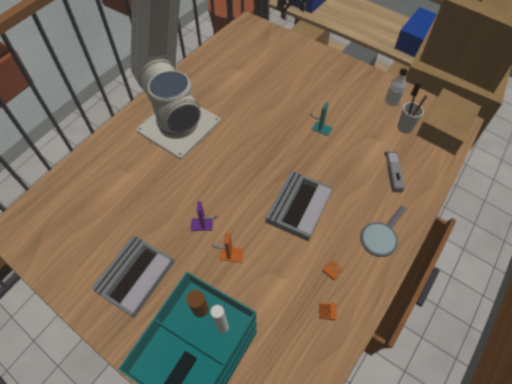

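View pics/top0.png

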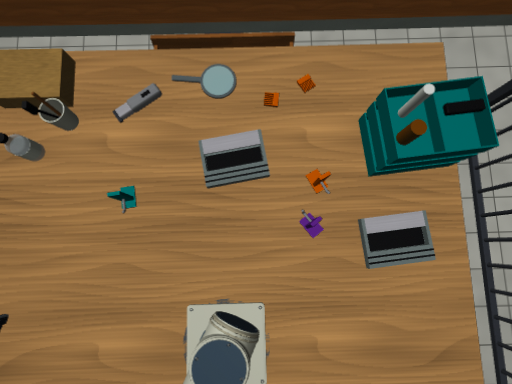

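```bash
sed -i 's/return K,k1,np.array(i\["rotation"\]),/return K,k1,R.from_rotvec(i["rotation"]).as_matrix() if np.array(i["rotation"]).size==3 else np.array(i["rotation"]),/' h.py
python3 - <<'E'
from h import *
for n,pts in dict(scene=[(201,221),(227,254),(135,278),(299,204),(322,128),(180,130)],top=[(314,223),(318,181),(235,157),(396,240),(125,198),(228,350)]).items():
    z=np.load(n+"0.npz");C=cloud(n,z["d"])
    print(n,cam(n)[2].round(2).tolist())
    for p in pts:print(p,C[p[1],p[0]].round(3),z["im"][p[1],p[0]])
E
```

```text
scene [[0.81, 0.5, -0.31], [0.59, -0.69, 0.42], [-0.0, -0.52, -0.85]]
(201, 221) [ 0.356 -0.279  0.057] [57 39 58]
(227, 254) [ 0.481 -0.314  0.041] [88 53 31]
(135, 278) [ 0.297 -0.527  0.007] [44 41 38]
(299, 204) [ 0.554 -0.03   0.011] [44 39 36]
(322, 128) [0.447 0.3   0.007] [47 97 94]
(180, 130) [ 0.083 -0.063  0.09 ] [53 51 51]
top [[-0.03, -0.99, 0.15], [-1.0, 0.03, -0.01], [0.0, -0.15, -0.99]]
(314, 223) [ 0.34  -0.261  0.118] [ 86  31 126]
(318, 181) [ 0.464 -0.284  0.089] [71 29  0]
(235, 157) [ 0.563 -0.038  0.01 ] [16 16 17]
(396, 240) [ 0.287 -0.528  0.009] [14 15 16]
(125, 198) [0.435 0.293 0.05 ] [ 0 31 30]
(228, 350) [ 0.039 -0.023  0.21 ] [53 69 81]
```

Run:
```python
from h import *
for n,t in[("top","orange_hook"),("scene","orange_hook"),("top","board")]:
    arm.get_image(n)
    z=np.load(n+"0.npz");C=cloud(n,z["d"])
    for r in arm.outline_of(n,t):
        m=r["mask"];P=C[m];print(n,t,np.array(r["xy"])*[512,384],round(r["confidence"],2),m.sum(),"med",np.median(P,0).round(3),"max z",P[:,2].max().round(3), z["im"][m].mean(0).round())
def crop(n,x0,y0,x1,y1,s,o):
    im=np.load(n+"0.npz")["im"][y0:y1,x0:x1,::-1];cv2.imwrite(o,cv2.resize(im,None,fx=s,fy=s,interpolation=cv2.INTER_CUBIC))
crop("top",190,120,350,250,5,"pics/c1.png")
z=np.load("top0.npz");C=cloud("top",z["d"]);im=z["im"].astype(int)
hsv=cv2.cvtColor(z["im"],cv2.COLOR_RGB2HSV)
m=(hsv[...,0]<14)&(hsv[...,1]>180);m[:160]=0;m[210:]=0;m[:,:295]=0;m[:,345:]=0
P=C[m];print(m.sum())
lo=P[P[:,2]<0.012];hi=P[P[:,2]>0.1]
for nm,q in(("foot",lo),("top",hi)):
    if len(q)>3:print(nm,len(q),q.mean(0).round(3),cv2.minAreaRect((q[:,:2]*1000).astype(np.float32)))
# board
B=C[120:190,195:275].reshape(-1,3);q=B[(B[:,2]>.028)&(B[:,2]<.04)]
r=cv2.minAreaRect((q[:,:2]*1000).astype(np.float32));print("board",r,np.median(q[:,2]))
q=B[(B[:,2]>.002)&(B[:,2]<.016)&(abs(B[:,0]-.56)<.05)&(abs(B[:,1]+.035)<.1)]
print("groove",cv2.minAreaRect((q[:,:2]*1000).astype(np.float32)),q.mean(0))
```

```text
top orange_hook [314.2144 183.2064] 0.81 311 med [ 0.472 -0.293  0.008] max z 1.088 [152.  72.  11.]
top orange_hook [310.2208 223.7184] 0.69 364 med [ 0.341 -0.265  0.007] max z 0.123 [ 87.  42. 112.]
scene orange_hook [201.5744 221.9904] 0.96 352 med [ 0.352 -0.274  0.009] max z 1.1 [ 90.  58. 101.]
scene orange_hook [227.584  251.4816] 0.89 410 med [ 0.482 -0.302  0.009] max z 1.1 [144.  84.  46.]
top board [395.52   240.4992] 0.81 3500 med [ 0.288 -0.522  0.033] max z 1.088 [78. 82. 82.]
top board [233.6768 158.5152] 0.65 3143 med [ 0.557 -0.035  0.033] max z 1.088 [81. 84. 84.]
289
foot 195 [ 0.481 -0.29   0.006] ((483.776611328125, -299.86883544921875), (68.2762451171875, 56.24983596801758), 28.623939514160156)
top 57 [ 0.469 -0.292  0.135] ((389.08795166015625, -201.80758666992188), (15.402451515197754, 289.1751403808594), 41.546653747558594)
board ((556.1718139648438, -34.65058135986328), (151.37188720703125, 200.1048126220703), 9.251769065856934) 0.03430269375581174
groove ((563.3973388671875, -41.95275115966797), (56.56206130981445, 196.77484130859375), 9.089752197265625) [ 0.56194166 -0.033855    0.00884925]
```

View pics/c1.png

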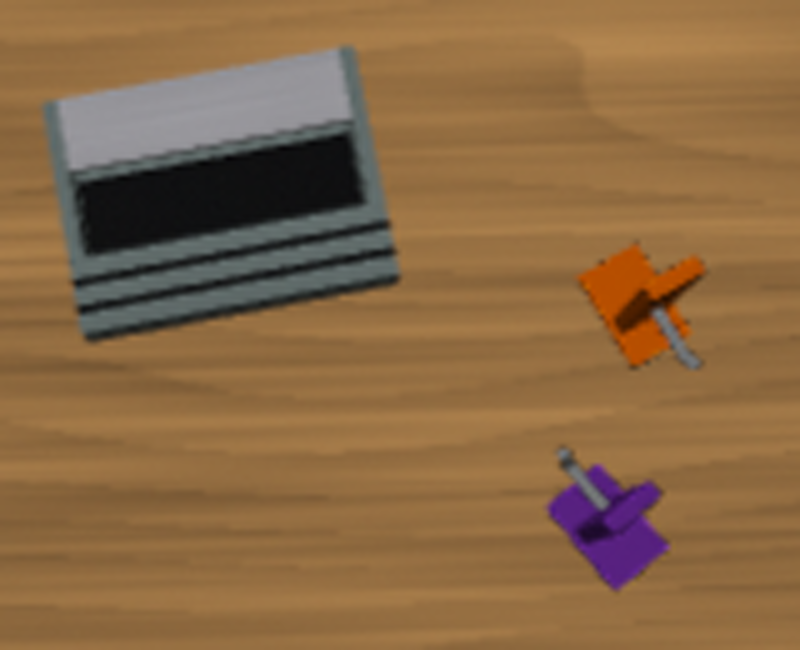

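```bash
cat >> h.py <<'E'
def ray(n,px,z,st=None):
    K,k1,Rc,o=cam(n,st)
    q=cv2.undistortPoints(np.array(px,float)[:,None],K,np.array([k1,0,0,0.]))[:,0]
    D=np.c_[q,np.ones(len(q))]@Rc.T
    return o+D*((z-o[2])/D[:,2])[:,None]
def totool(st,dw): return R.from_rotvec(st["orientation"]).as_matrix().T@np.array(dw)
E
python3 - <<'E'
from h import *
c=np.array([(578,275),(637,243),(690,330),(635,367)])/5+[190,120]
p=ray("top",c,.006);print(p.round(4));print("ctr",p.mean(0))
for a,b in((1,2),(0,3)):
    v=p[b]-p[a];print(np.linalg.norm(v),np.degrees(np.arctan2(v[1],v[0])))
t=np.array([(615,328),(640,303),(700,262),(655,305)])/5+[190,120]
t=np.array([(697,258),(705,270),(652,300),(660,308)])/5+[190,120]
p=ray("top",t,.12);print("bladetop?",p.round(4),p.mean(0))
st=arm.observe()
print(totool(st,np.array([.47,-.29,.21])-st["ee_pos"]))
E
```

```text
[[ 0.499  -0.2606  0.006 ]
 [ 0.5187 -0.2993  0.006 ]
 [ 0.4615 -0.3297  0.006 ]
 [ 0.4389 -0.2936  0.006 ]]
ctr [ 0.47950359 -0.29582796  0.006     ]
0.06475390507981194 -151.93877640938587
0.06856047534585975 -151.2077674182503
bladetop? [[ 0.4846 -0.3119  0.12  ]
 [ 0.4775 -0.316   0.12  ]
 [ 0.461  -0.2849  0.12  ]
 [ 0.4563 -0.2891  0.12  ]] [ 0.46987801 -0.30047152  0.12      ]
[ 5.31217700e-01  5.40436653e-05 -7.01057663e-01]
```

```bash
python3 -m pendant '{"travel":[[0.015,0,-0.012],[0.0303,0,-0.0243],[0.0303,0,-0.0243],[0.0303,0,-0.0243],[0.0303,0,-0.0243],[0.0303,0,-0.0243],[0.0303,0,-0.0243],[0.0303,0,-0.0243],[0.0303,0,-0.0243],[0.0303,0,-0.0243],[0.0303,0,-0.0243],[0.0303,0,-0.0243],[0.0153,0,-0.0373],[0.0153,0,-0.0373],[0.0153,0,-0.0373],[0.0153,0,-0.0373],[0.0153,0,-0.0373],[0.0153,0,-0.0373],[0.0153,0,-0.0373],[0.0153,0,-0.0373]],"spin":[0,0,0,0,0,0,0,0,0,0,0,0,0,0,0,0,0,0,0,0]}' 100 20
python3 -m pendant '{"travel":[[0,0,0],[0,0,0],[0,0,0],[0,0,0],[0,0,0],[0,0,0],[0,0,0]],"spin":[-6.5,-6.5,-6.5,-6.5,-6.5,-6.5,-6.5]}'
python3 - <<'E'
from h import *
st=arm.observe();im,d=arm.get_image("wrist");cv2.imwrite("pics/w1.png",im[...,::-1]);np.savez("w1.npz",im=im,d=d)
M=R.from_rotvec(st["orientation"]).as_matrix();print(st["ee_pos"],M.round(3),st["joints"].round(2))
print(totool(st,np.array([.4735,-.299,.21])-st["ee_pos"]).round(4))
E
```

```text
time: 2.37
ee_pos: [0.4451, -0.157, 0.2104]
orientation: [-1.56, 0.216, -0.217]
ft_force: [0.5, 0.4, -0.4]
finger_gap: 0.0853
time: 2.95
ee_pos: [0.4454, -0.1549, 0.2101]
orientation: [-1.532, -0.411, 0.41]
ft_force: [-0.9, 0.5, -1.2]
finger_gap: 0.0852
[ 0.44536512 -0.15490272  0.21013534] [[ 0.866  0.    -0.5  ]
 [ 0.5   -0.     0.866]
 [ 0.    -1.    -0.   ]] [-0.51  0.12 -0.15  1.3   0.   -1.04]
[-4.770e-02  1.000e-04 -1.389e-01]
```

View pics/w1.png

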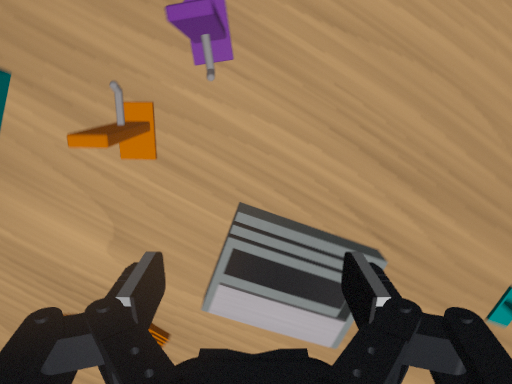

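Run:
```python
from h import *
st=arm.observe();z=np.load("w1.npz");im=z["im"]
C=cloud("wrist",z["d"],st)
cv2.imwrite("pics/w1c.png",cv2.resize(im[70:170,50:180,::-1],None,fx=6,fy=6,interpolation=cv2.INTER_CUBIC))
hsv=cv2.cvtColor(im,cv2.COLOR_RGB2HSV)
m=(hsv[...,0]<14)&(hsv[...,1]>180);m[180:]=0;m[:,200:]=0
m=cv2.erode(m.astype(np.uint8),np.ones((3,3)))>0
P=C[m]
for nm,q in(("foot",P[(P[:,2]<.012)]),("top",P[(P[:,2]>.113)&(P[:,2]<.127)])):
    print(nm,len(q),q.mean(0).round(4),cv2.minAreaRect((q[:,:2]*1000).astype(np.float32)))
B=C[200:350,200:390].reshape(-1,3);q=B[(B[:,2]>.031)&(B[:,2]<.037)]
print("board",cv2.minAreaRect((q[:,:2]*1000).astype(np.float32)),np.median(q[:,2]))
```

```text
foot 0 [nan nan nan] ((0.0, 0.0), (0.0, 0.0), 0.0)
top 0 [nan nan nan] ((0.0, 0.0), (0.0, 0.0), 0.0)
board ((557.9820556640625, -31.90007781982422), (152.7202606201172, 201.321533203125), 9.844524383544922) 0.03474692727608608<stdin>:10: RuntimeWarning: Mean of empty slice.
  ret = um.true_divide(
```

View pics/w1c.png

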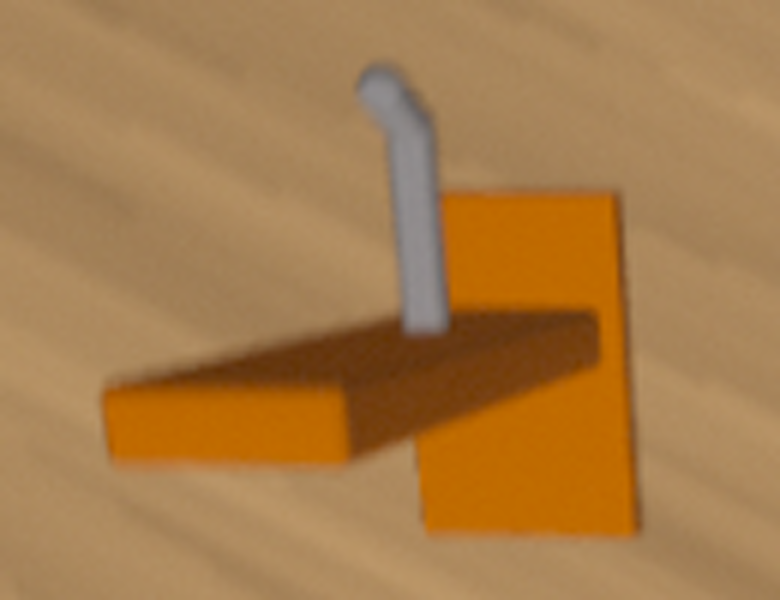

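Run:
```python
from h import *
st=arm.observe()
def f(c,z):
    p=ray("wrist",np.array(c)/6+[50,70],z,st);return p
p=f([(104,385),(345,388),(350,463),(110,463)],.12);print(p.round(4),p.mean(0))
for a,b in((0,1),(3,2),(0,3),(1,2)):
    v=p[b]-p[a];print(np.linalg.norm(v).round(4),np.degrees(np.arctan2(v[1],v[0])).round(1))
T=p.mean(0)
p=f([(617,193),(637,535)],.006);v=p[0]-p[1];print(p.round(4),np.linalg.norm(v),np.degrees(np.arctan2(v[1],v[0])))
print(totool(st,np.array([*T[:2],.14])-st["ee_pos"]).round(4))
```

```text
[[ 0.4825 -0.3127  0.12  ]
 [ 0.4656 -0.282   0.12  ]
 [ 0.4749 -0.2773  0.12  ]
 [ 0.4924 -0.308   0.12  ]] [ 0.47884588 -0.29501562  0.12      ]
0.035 118.7
0.0353 119.6
0.011 25.3
0.0104 26.8
[[ 0.4443 -0.289   0.006 ]
 [ 0.5029 -0.2568  0.006 ]] 0.06690474796005659 -151.17820736226713
[-0.0422  0.0702 -0.1377]
```

```bash
python3 -m pendant '{"travel":[[-0.01,0,-0.0337],[-0.01,0,-0.035],[-0.011,0.01,-0.035],[-0.0112,0.01,-0.034],[0,0.01,0],[0,0.01,0],[0,0,0],[0,0,0]],"spin":[0,0,0,0,0.8,0,0,0]}'
python3 - <<'E'
from h import *
st=arm.observe();im,d=arm.get_image("wrist");cv2.imwrite("pics/w2.png",im[...,::-1]);np.savez("w2.npz",im=im,d=d)
print(st["ee_pos"])
E
```

```text
time: 3.67
ee_pos: [0.4765, -0.2943, 0.1699]
orientation: [-1.533, -0.395, 0.396]
ft_force: [-0.1, -0.0, 1.3]
finger_gap: 0.0858
[ 0.47653339 -0.29434856  0.1698687 ]
```

View pics/w2.png

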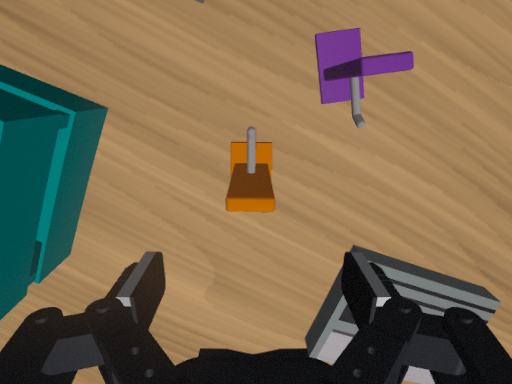

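Run:
```python
from h import *
im=np.load("w2.npz")["im"]
cv2.imwrite("pics/w2c.png",cv2.resize(im[115:225,200:300,::-1],None,fx=5,fy=5,interpolation=cv2.INTER_CUBIC))
```

```text
(no output)
```

View pics/w2c.png

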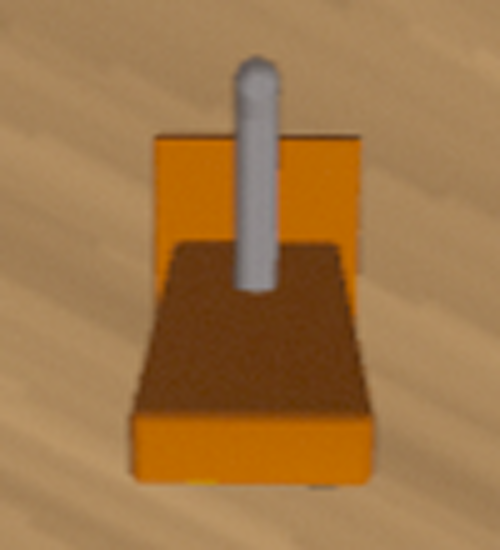

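Run:
```python
from h import *
st=arm.observe()
p=ray("wrist",np.array([(133,417),(372,417),(372,484),(133,484)])/5+[200,115],.12,st);T=p.mean(0)
print(p.round(4),T.round(4),np.linalg.norm(p[1]-p[0]),np.linalg.norm(p[3]-p[0]))
q=ray("wrist",np.array([(155,135),(360,135)])/5+[200,115],.006,st);print(q.round(4),"origin est",(q.mean(0)-.028*np.array([-.875,-.484,0])).round(4))
print("move",totool(st,np.array([*T[:2],.088])-st["ee_pos"]).round(4),R.from_rotvec(st["orientation"]).as_matrix().round(3)[:,2])
```

```text
[[ 0.4816 -0.3136  0.12  ]
 [ 0.4647 -0.2831  0.12  ]
 [ 0.4738 -0.2778  0.12  ]
 [ 0.4909 -0.3088  0.12  ]] [ 0.4778 -0.2958  0.12  ] 0.03483137343619384 0.010491578628863582
[[ 0.463  -0.3284  0.006 ]
 [ 0.4421 -0.2905  0.006 ]] origin est [ 0.4771 -0.2959  0.006 ]
move [ 0.0001  0.0826 -0.0016] [-0.484  0.875 -0.   ]
```

```bash
python3 -m pendant '{"travel":[[0,0.02,-0.0016],[0,0.03,0],[0,0.025,0],[0,0.01,0],[0,0,0],[0,0,0]],"spin":[0,0,0,0,0,0]}' 100 20
python3 -m pendant '{"travel":[[0,0,0],[0,0,0],[0,0,0],[0,0,0],[0,0,0],[0,0,0],[0,0,0],[0,0,0],[0,0,0]],"spin":[0,0,0,0,0,0,0,0,0]}' 0 30
python3 -m pendant '{"travel":[[0,-0.01,0],[0,-0.01,0],[0,-0.01,0],[0,0,0]],"spin":[0,0,0,0]}'
python3 - <<'E'
from h import *
st=arm.observe();im,d=arm.get_image("wrist");cv2.imwrite("pics/w3.png",im[...,::-1])
M=R.from_rotvec(st["orientation"]).as_matrix();print(st["ee_pos"],st["joints"].round(2),M[:,2].round(3))
E
```

```text
time: 4.22
ee_pos: [0.4781, -0.2965, 0.0863]
orientation: [-1.535, -0.396, 0.395]
ft_force: [0.1, -0.3, 0.2]
finger_gap: 0.0853
time: 4.97
ee_pos: [0.478, -0.297, 0.086]
orientation: [-1.535, -0.396, 0.395]
ft_force: [-0.2, 1.1, 5.0]
finger_gap: 0.0354
time: 5.3
ee_pos: [0.4786, -0.2975, 0.1178]
orientation: [-1.537, -0.397, 0.394]
ft_force: [0.6, -0.5, -1.4]
finger_gap: 0.0351
[ 0.47862014 -0.29751256  0.1177765 ] [-0.71  0.32 -0.13  1.12  0.   -1.21] [-0.483  0.875 -0.003]
```

View pics/w3.png

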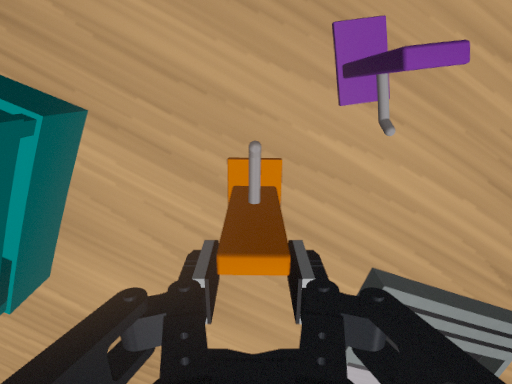

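```bash
python3 -m pendant '{"travel":[[0.015,0,0],[0.02,0,0.01],[0.02,0,0.02],[0.0213,0,0.025],[0,0,0.03],[0,0,0.03],[0,0,0.03],[0,0,0.03],[0,0,0.03],[0,0,0.02],[0,0,0.0103],[0,0,0],[0,0,0],[0,0,0],[0,0,0]],"spin":[0,0,0,0,0,0,0,0,0,4,5,5,5.4,0,0]}'
python3 - <<'E'
from h import *
st=arm.observe();im,d=arm.get_image("wrist");cv2.imwrite("pics/w4.png",im[...,::-1]);np.savez("w4.npz",im=im,d=d)
im,d=arm.get_image("scene");cv2.imwrite("pics/s4.png",cv2.resize(im[150:330,90:350,::-1],None,fx=3,fy=3))
M=R.from_rotvec(st["orientation"]).as_matrix();print(st["ee_pos"],st["joints"].round(2),M[:,2].round(3))
z=np.load("w4.npz");C=cloud("wrist",z["d"],st).reshape(-1,3)
q=C[(C[:,2]>.031)&(C[:,2]<.037)&(C[:,0]>.45)];print("board",len(q),cv2.minAreaRect((q[:,:2]*1000).astype(np.float32)))
E
```

```text
time: 6.6
ee_pos: [0.4317, -0.0532, 0.1151]
orientation: [-1.567, -0.133, 0.133]
ft_force: [0.6, -0.4, 0.3]
finger_gap: 0.0001
[ 0.43169215 -0.05323382  0.11505116] [-0.32  0.12 -0.41  1.04  0.   -0.49] [-0.168  0.986  0.   ]
board 7615 ((527.1904296875, -41.38641357421875), (151.83740234375, 218.71461486816406), 3.249929428100586)
```

View pics/w4.png

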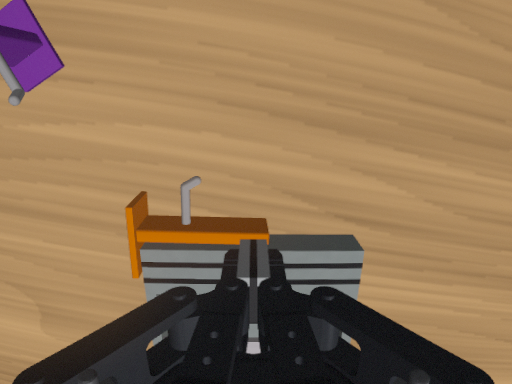

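View pics/s4.png

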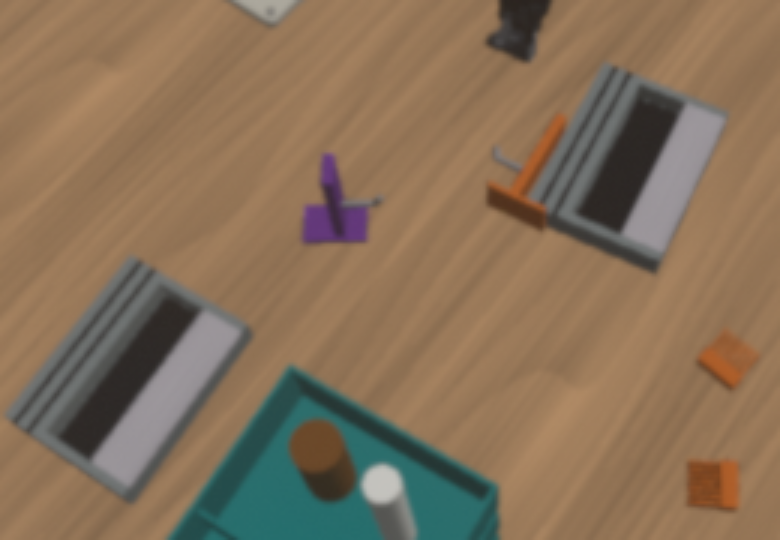

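```bash
python3 -m pendant '{"travel":[[0,-0.03,0],[0,-0.04,0],[0.02,-0.03,-0.02],[0.03,0,-0.03],[0.02,0,-0.02],[0,0,0],[0,0,0]],"spin":[0,0,0,0,0,0,0]}' 100 40
python3 - <<'E'
from h import *
st=arm.observe();im,d=arm.get_image("wrist");cv2.imwrite("pics/w5.png",im[...,::-1]);np.savez("w5.npz",im=im,d=d,o=st["orientation"],p=st["ee_pos"])
M=R.from_rotvec(st["orientation"]).as_matrix();print(st["ee_pos"],st["joints"].round(2),M[:,2].round(3))
E
```

```text
time: 7.28
ee_pos: [0.5121, -0.1115, 0.2141]
orientation: [-1.566, -0.129, 0.132]
ft_force: [-1.2, -0.1, 0.4]
finger_gap: 0.0833
[ 0.512113   -0.11148933  0.21408401] [-0.37  0.21 -0.03  1.33  0.   -0.54] [-0.165  0.986  0.001]
```

View pics/w5.png

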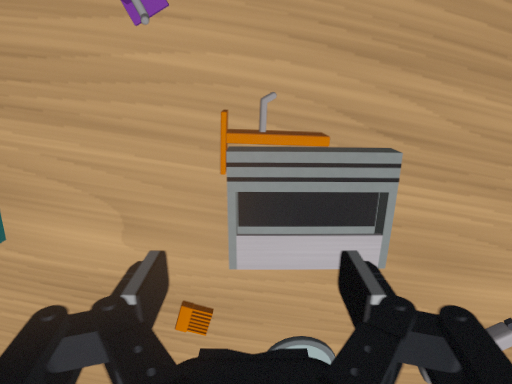

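Run:
```python
from h import *
z=np.load("w5.npz");st=dict(orientation=z["o"],ee_pos=z["p"])
im=z["im"];cv2.imwrite("pics/w5c.png",cv2.resize(im[80:190,205:345,::-1],None,fx=5,fy=5,interpolation=cv2.INTER_CUBIC))
q=ray("wrist",[(227,148),(400,152),(383,270),(230,269)],.034,st);print("board",q.round(4),q.mean(0))
for a,b in((0,1),(3,2),(0,3),(1,2)):print(np.linalg.norm(q[b]-q[a]).round(4),np.degrees(np.arctan2(*(q[b]-q[a])[1::-1])).round(1))
print("peg",ray("wrist",[(263,115),(263,130),(264,97),(275,94)],.022,st).round(4))
print("blade tip",ray("wrist",[(329,136),(328,146)],.038,st).round(4),"foot",ray("wrist",[(224,110),(223,173)],.044,st).round(4))
C=cloud("wrist",z["d"],st)
for p in[(263,115),(263,125),(290,138),(320,140),(235,138),(224,140),(224,165)]:print(p,C[p[1],p[0]].round(3))
```

```text
board [[ 0.4972 -0.1427  0.034 ]
 [ 0.4685  0.051   0.034 ]
 [ 0.6197  0.0772  0.034 ]
 [ 0.649  -0.1176  0.034 ]] [ 0.55861158 -0.03304456  0.034     ]
0.1958 98.4
0.197 98.6
0.1539 9.4
0.1535 9.8
peg [[ 0.4561 -0.109   0.022 ]
 [ 0.4724 -0.1061  0.022 ]
 [ 0.4367 -0.1113  0.022 ]
 [ 0.4315 -0.1     0.022 ]]
blade tip [[ 0.4649 -0.0348  0.038 ]
 [ 0.4758 -0.0334  0.038 ]] foot [[ 0.4563 -0.151   0.044 ]
 [ 0.5236 -0.1426  0.044 ]]
(263, 115) [ 0.456 -0.109  0.025]
(263, 125) [ 0.467 -0.107  0.024]
(290, 138) [ 0.474 -0.077  0.038]
(320, 140) [ 0.471 -0.043  0.036]
(235, 138) [ 0.484 -0.135  0.04 ]
(224, 140) [ 0.487 -0.147  0.044]
(224, 165) [ 0.514 -0.143  0.044]
```

View pics/w5c.png

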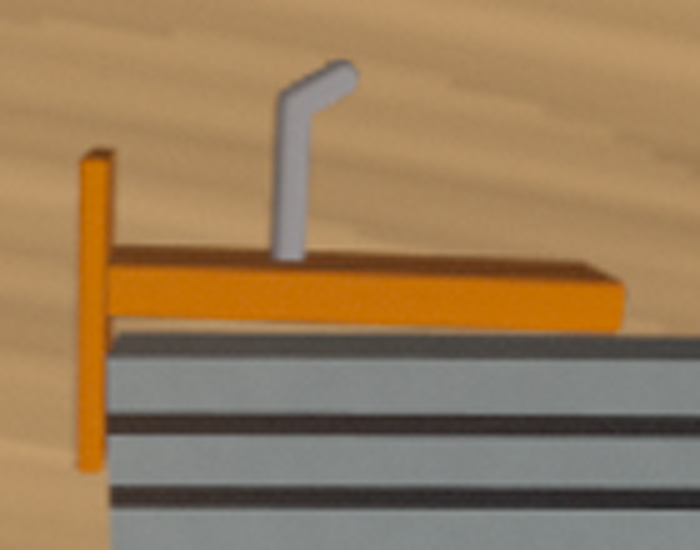

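```bash
python3 -m pendant '{"travel":[[-0.02,0.02,0.005],[-0.022,0.03,0.005],[-0.0216,0.03,0.0042],[0,0.03,0],[0,0.03,0],[0,0.02,0],[0,0.01,0],[0,0,0],[0,0,0]],"spin":[0,0,0,0,0,0,0,0,0]}' 35 60
python3 - <<'E'
from h import *
st=arm.observe();im,d=arm.get_image("wrist");cv2.imwrite("pics/w6.png",im[...,::-1])
print(st["ee_pos"],st["finger_gap"],totool(st,np.array([.447,-.108,.01])-st["ee_pos"]).round(4))
E
```

```text
time: 8.08
ee_pos: [0.4456, -0.1065, 0.0453]
orientation: [-1.566, -0.13, 0.131]
ft_force: [0.5, 0.2, 0.0]
finger_gap: 0.0302
[ 0.44561377 -0.10652518  0.04527568] 0.030246035645773547 [ 0.0011  0.0353 -0.0017]
```

View pics/w6.png

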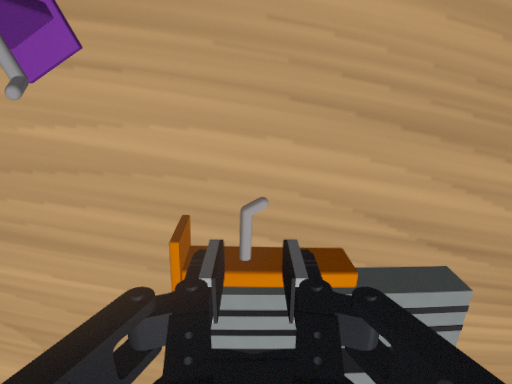

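```bash
python3 -m pendant '{"travel":[[0,0.02,-0.0015],[0,0.0145,0],[0,0,0]],"spin":[0,0,0]}' 35 80
python3 -m pendant '{"travel":[[0,0,0],[0,0,0],[0,0,0],[0,0,0],[0,-0.004,0],[-0.005,0,0],[-0.015,0,0],[-0.015,0,0],[-0.015,0,0],[-0.01,0,0],[-0.005,0,0],[0,0,0]],"spin":[0,0,0,0,0,0,0,0,0,0,0,0]}' 0 80
python3 - <<'E'
from h import *
st=arm.observe();im,d=arm.get_image("wrist");cv2.imwrite("pics/w7.png",im[...,::-1])
E
```

```text
time: 8.38
ee_pos: [0.4458, -0.1082, 0.0098]
orientation: [-1.566, -0.129, 0.131]
ft_force: [0.1, 0.7, -0.4]
finger_gap: 0.0299
time: 9.38
ee_pos: [0.3818, -0.1194, 0.0148]
orientation: [-1.567, -0.13, 0.129]
ft_force: [-0.2, -0.2, 0.1]
finger_gap: 0.0
```

View pics/w7.png

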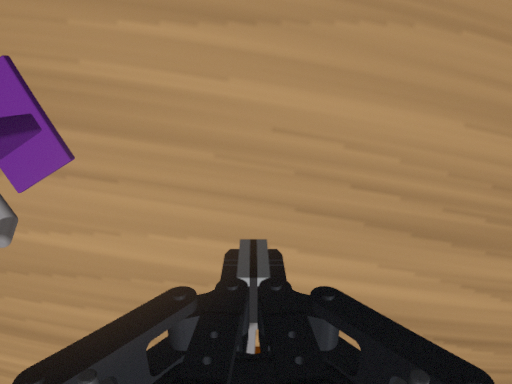

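```bash
python3 -m pendant '{"travel":[[0,-0.03,0],[0.03,-0.04,0],[0.04,-0.04,0],[0.04,-0.035,0],[0.02,0,0],[0,0,0]],"spin":[0,0,0,0,0,0]}' 35
python3 - <<'E'
from h import *
st=arm.observe();im,d=arm.get_image("wrist");cv2.imwrite("pics/w8.png",im[...,::-1]);np.savez("w8.npz",im=im,d=d,o=st["orientation"],p=st["ee_pos"])
print(st["ee_pos"])
E
```

```text
time: 9.93
ee_pos: [0.4919, -0.1018, 0.1363]
orientation: [-1.569, -0.135, 0.128]
ft_force: [-1.4, 0.0, -1.0]
finger_gap: 0.0299
[ 0.49192304 -0.10183565  0.13631039]
```

View pics/w8.png

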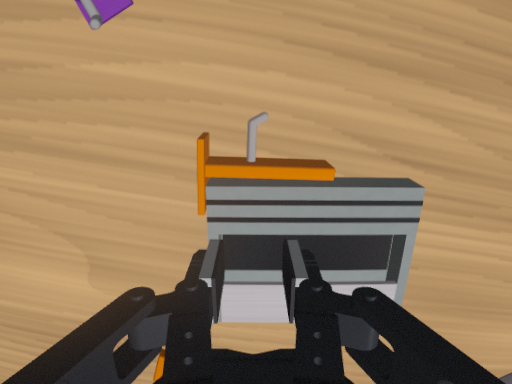

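Run:
```python
from h import *
z=np.load("w8.npz");st=dict(orientation=z["o"],ee_pos=z["p"])
im=z["im"];cv2.imwrite("pics/w8c.png",cv2.resize(im[100:220,190:340,::-1],None,fx=5,fy=5,interpolation=cv2.INTER_CUBIC))
C=cloud("wrist",z["d"],st)
for p in[(250,155),(250,145),(252,135),(252,128),(256,119),(263,116),(290,170),(320,172),(215,170),(202,150),(202,190)]:print(p,C[p[1],p[0]].round(3),ray("wrist",[p],.024,st)[0].round(4),im[p[1],p[0]])
```

```text
(250, 155) [ 0.468 -0.109  0.026] [ 0.4681 -0.1085  0.024 ] [157 151 150]
(250, 145) [ 0.459 -0.11   0.026] [ 0.4592 -0.1099  0.024 ] [158 151 151]
(252, 135) [ 0.45  -0.11   0.024] [ 0.4502 -0.1096  0.024 ] [160 156 156]
(252, 128) [ 0.444 -0.111  0.025] [ 0.4442 -0.1107  0.024 ] [162 158 157]
(256, 119) [ 0.436 -0.109  0.026] [ 0.4359 -0.1085  0.024 ] [154 148 148]
(263, 116) [ 0.432 -0.103  0.024] [ 0.4324 -0.103   0.024 ] [159 154 153]
(290, 170) [ 0.472 -0.073  0.038] [ 0.4757 -0.0703  0.024 ] [208 120   0]
(320, 172) [ 0.47  -0.046  0.037] [ 0.4729 -0.0428  0.024 ] [210 122   0]
(215, 170) [ 0.483 -0.136  0.04 ] [ 0.4871 -0.1377  0.024 ] [207 119   0]
(202, 150) [ 0.466 -0.149  0.044] [ 0.4707 -0.1516  0.024 ] [210 123   0]
(202, 190) [ 0.501 -0.145  0.044] [ 0.5081 -0.1472  0.024 ] [208 121   0]
```

View pics/w8c.png

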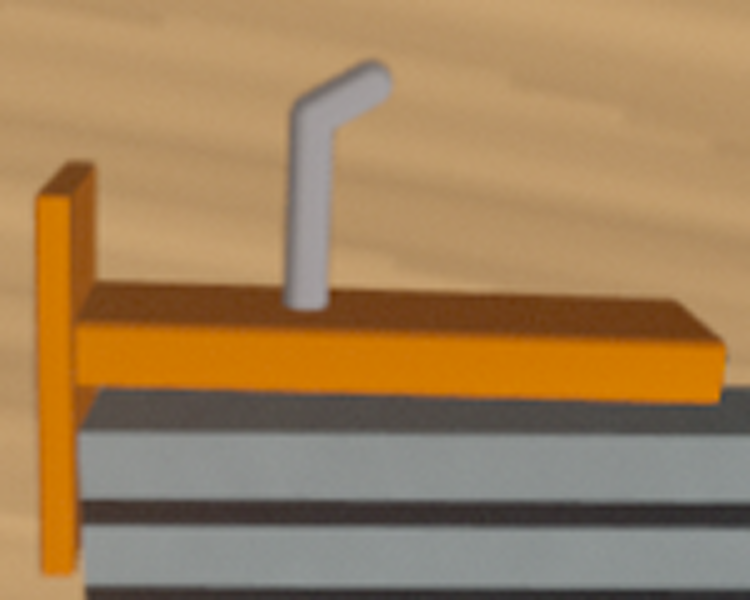

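Run:
```python
from h import *
st=arm.observe();print(totool(st,np.array([.449,-.1095,.009])-st["ee_pos"]).round(4))
```

```text
[-0.0412  0.126  -0.0011]
```

```bash
python3 -m pendant '{"travel":[[-0.02,0.01,-0.001],[-0.0212,0.02,0],[0,0.03,0],[0,0.03,0],[0,0.02,0],[0,0.016,0],[0,0,0]],"spin":[0,0,0,0,0,0,0]}' 35 80
python3 -m pendant '{"travel":[[0,0,0],[0,0,0],[0,0,0],[0,0,0],[0,0,0],[0,0,0]],"spin":[0,0,0,0,0,0]}' 0 80
```

```text
time: 10.57
ee_pos: [0.4438, -0.1087, 0.0058]
orientation: [-1.564, -0.126, 0.134]
ft_force: [-0.3, -0.3, 1.3]
finger_gap: 0.0295
time: 11.07
ee_pos: [0.4466, -0.1097, 0.0093]
orientation: [-1.567, -0.131, 0.13]
ft_force: [0.1, -0.0, -1.0]
finger_gap: -0.0002
```

Run:
```python
from h import *
im,d=arm.get_image("wrist");cv2.imwrite("pics/w9.png",im[...,::-1])
im,d=arm.get_image("scene");cv2.imwrite("pics/s9.png",cv2.resize(im[160:270,210:340,::-1],None,fx=6,fy=6))
```

```text
(no output)
```

View pics/w9.png

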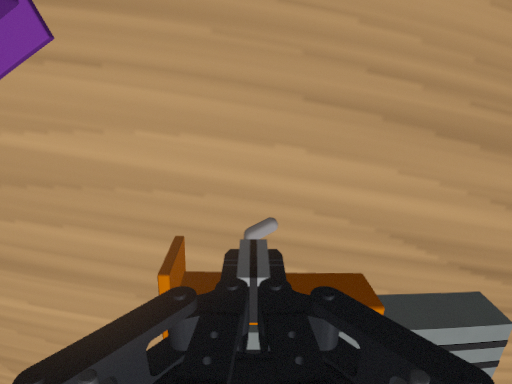

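View pics/s9.png

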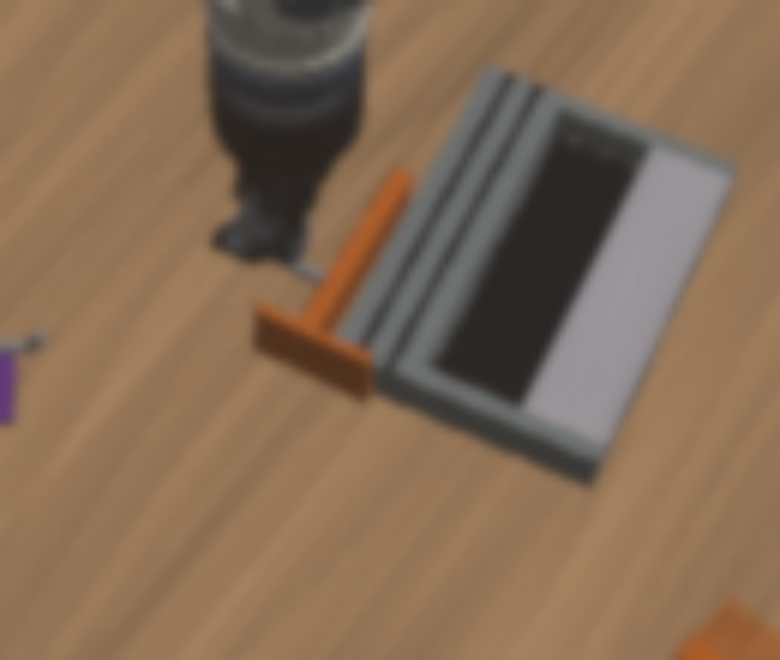

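```bash
python3 -m pendant '{"travel":[[0,-0.03,0],[0,-0.03,0],[0.0077,-0.005,-0.021],[0,0,-0.0202],[0,0.01,0],[0,0.03,0],[0,0.022,0],[0,0,0]],"spin":[0,0,0,0,0,0,0,0]}' 35 100
python3 - <<'E'
from h import *
im,d=arm.get_image("wrist");cv2.imwrite("pics/w10.png",im[...,::-1]);print(arm.observe()["ee_pos"])
E
```

```text
time: 11.83
ee_pos: [0.4586, -0.148, 0.0086]
orientation: [-1.564, -0.126, 0.134]
ft_force: [-1.4, 0.5, -0.0]
finger_gap: 0.0297
[ 0.45938441 -0.14832995  0.01051361]
```

View pics/w10.png

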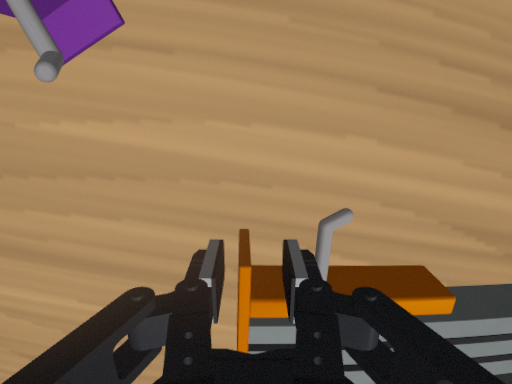

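```bash
python3 -m pendant '{"travel":[[0,0,0],[0,0,0],[0,0,0],[0,0,0],[0,0,0]],"spin":[0,0,0,0,0]}' 0 100
python3 -m pendant '{"travel":[[0,-0.005,0],[-0.01,0,0],[-0.015,0,0],[-0.015,0,0],[-0.015,0,0],[-0.01,0,0],[-0.005,0,0],[0,0.004,0],[0,0,0]],"spin":[0,0,0,0,0,0,0,0,0]}'
```

```text
time: 12.3
ee_pos: [0.4619, -0.1508, 0.0134]
orientation: [-1.571, -0.131, 0.128]
ft_force: [-0.4, -6.9, -1.0]
finger_gap: 0.0024
time: 13.05
ee_pos: [0.3919, -0.1611, 0.0132]
orientation: [-1.568, -0.13, 0.13]
ft_force: [-7.3, -1.5, 6.8]
finger_gap: 0.002
```

```bash
python3 -m pendant '{"travel":[[0,0,0],[0,0,0],[0,-0.03,0],[0,-0.04,0],[0.03,-0.04,0.02],[0.03,-0.02,0.03],[0.03,0,0.01],[0,0,0]],"spin":[0,0,0,0,0,0,0,0]}' 35
python3 - <<'E'
from h import *
st=arm.observe();im,d=arm.get_image("wrist");cv2.imwrite("pics/w11.png",im[...,::-1]);np.savez("w11.npz",im=im,d=d,o=st["orientation"],p=st["ee_pos"])
print(st["ee_pos"])
E
```

```text
time: 13.72
ee_pos: [0.4668, -0.0941, 0.133]
orientation: [-1.568, -0.137, 0.128]
ft_force: [-0.7, -0.7, -0.3]
finger_gap: 0.0301
[ 0.46684768 -0.09407626  0.13299402]
```

View pics/w11.png

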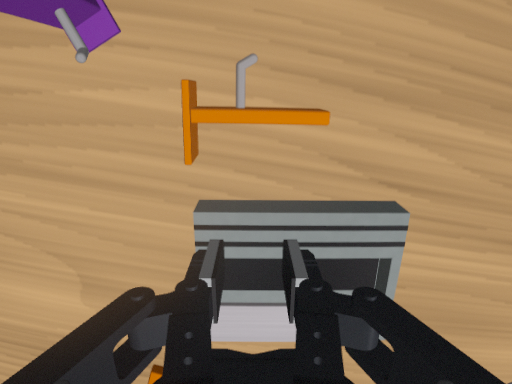

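Run:
```python
from h import *
z=np.load("w11.npz");st=dict(orientation=z["o"],ee_pos=z["p"])
im=z["im"];cv2.imwrite("pics/w11c.png",cv2.resize(im[40:180,170:345,::-1],None,fx=4,fy=4,interpolation=cv2.INTER_CUBIC))
C=cloud("wrist",z["d"],st)
for p in[(240,115),(300,118),(322,118),(326,118),(200,115),(188,100),(188,140)]:print(p,C[p[1],p[0]].round(3),im[p[1],p[0]])
```

```text
(240, 115) [ 0.408 -0.114  0.04 ] [205 119   0]
(300, 118) [ 0.403 -0.066  0.038] [207 119   0]
(322, 118) [ 0.399 -0.048  0.037] [207 120   0]
(326, 118) [ 0.399 -0.045  0.036] [208 122   0]
(200, 115) [ 0.413 -0.146  0.041] [206 119   0]
(188, 100) [ 0.403 -0.156  0.044] [206 118   0]
(188, 140) [ 0.434 -0.153  0.045] [208 122   0]
```

View pics/w11c.png

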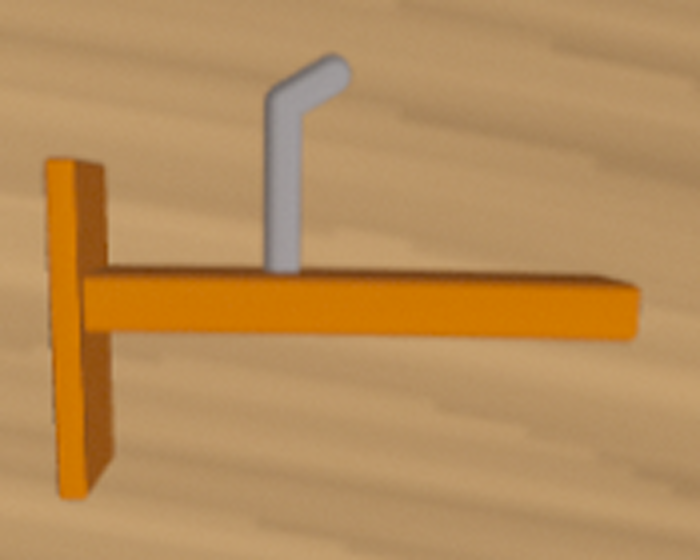

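```bash
python3 -m pendant '{"travel":[[-0.02,0,0.01],[-0.03,0,0.02],[-0.01,0,0.03],[0,0,0],[0,0,0],[0,0,0],[0,0,0],[0,0,0],[0,0,0],[0,0,0],[0,0,0],[0,0,0],[0,0,0],[0,0,0],[0,0,0]],"spin":[7,7,7,7,7,7,7,7,7,7,7,7,7,0,0]}' 45 20
python3 - <<'E'
from h import *
st=arm.observe();im,d=arm.get_image("wrist");cv2.imwrite("pics/w12.png",im[...,::-1])
M=R.from_rotvec(st["orientation"]).as_matrix();print(st["ee_pos"],M.round(3),np.degrees(np.arctan2(M[1,2],M[0,2])))
print(totool(st,np.array([.398,-.040,.02])-st["ee_pos"]).round(4))
E
```

```text
time: 15.02
ee_pos: [0.402, -0.0409, 0.1312]
orientation: [-1.279, 1.095, -1.094]
ft_force: [-0.1, -0.8, -0.4]
finger_gap: 0.0385
[ 0.40201962 -0.04092248  0.13123193] [[ 0.154 -0.001  0.988]
 [-0.988  0.     0.154]
 [-0.    -1.    -0.001]] 8.877338488058635
[-0.0015  0.1112 -0.0038]
```

View pics/w12.png

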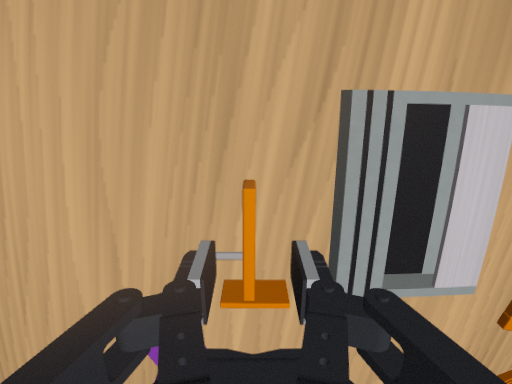

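Run:
```python
from h import *
st=arm.observe()
p=ray("wrist",[(244,188),(256,188),(246,270),(256,270)],.036,st);print(p.round(4))
```

```text
[[ 0.3946 -0.0419  0.036 ]
 [ 0.4049 -0.0403  0.036 ]
 [ 0.4084 -0.1228  0.036 ]
 [ 0.4179 -0.1213  0.036 ]]
```

```bash
python3 -m pendant '{"travel":[[-0.0034,0.02,-0.0025],[0,0.03,0],[0,0.03,0],[0,0.02,0],[0,0.011,0],[0,0,0]],"spin":[0,0,0,0,0,0]}' 45 20
python3 -m pendant '{"travel":[[0,0,0],[0,0,0],[0,0,0],[0,0,0],[0,0,0],[0,0,0]],"spin":[0,0,0,0,0,0]}' 0 20
python3 -m pendant '{"travel":[[0,-0.01,0],[0,-0.01,0],[0,-0.01,0],[0,0,0]],"spin":[0,0,0,0]}'
python3 - <<'E'
from h import *
st=arm.observe();im,d=arm.get_image("wrist");cv2.imwrite("pics/w13.png",im[...,::-1])
E
```

```text
time: 15.57
ee_pos: [0.3977, -0.0374, 0.0185]
orientation: [-1.28, 1.098, -1.092]
ft_force: [-0.1, 0.1, -0.3]
finger_gap: 0.0385
time: 16.07
ee_pos: [0.3996, -0.0378, 0.0209]
orientation: [-1.277, 1.096, -1.097]
ft_force: [-0.7, 0.2, -0.6]
finger_gap: 0.0
time: 16.4
ee_pos: [0.4003, -0.0381, 0.0521]
orientation: [-1.276, 1.095, -1.099]
ft_force: [0.3, -0.8, 0.4]
finger_gap: 0.0003
```

View pics/w13.png

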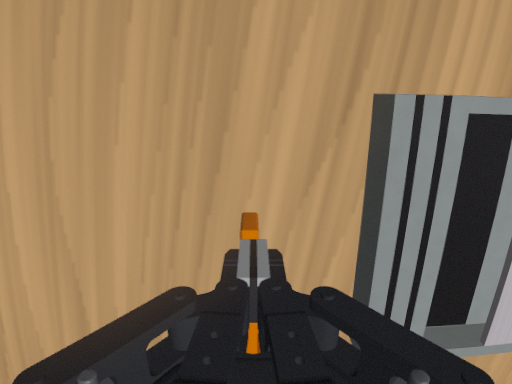

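Run:
```python
from h import *
st=arm.observe()
im,d=arm.get_image("wrist")
C=cloud("wrist",d,st)
for p in [(250,220),(250,232),(250,236),(253,246),(253,260),(253,275),(253,340)]:print(p,C[p[1],p[0]].round(3),im[p[1],p[0]])
print(ray("wrist",[(241,238),(258,238)],.036,st))
```

```text
(250, 220) [ 0.399 -0.042  0.018] [145  81  20]
(250, 232) [ 0.399 -0.042  0.036] [199 113   0]
(250, 236) [ 0.399 -0.045  0.037] [200 113   0]
(253, 246) [ 0.398 -0.027  0.085] [50 41 38]
(253, 260) [ 0.399 -0.027  0.096] [44 38 35]
(253, 275) [ 0.398 -0.027  0.109] [39 34 31]
(253, 340) [ 0.414 -0.126  0.039] [201 111   0]
[[ 0.39400022 -0.04732686  0.036     ]
 [ 0.40468947 -0.0457098   0.036     ]]
```

Run:
```python
from h import *
st=arm.observe()
K,k1,Rc,o=cam("wrist",st)
M=R.from_rotvec(st["orientation"]).as_matrix()
for b in [0,.01,.02,.03,.04,.05]:
    p=np.array([[-.011,-b,0],[0,-b,0]])@M.T+st["ee_pos"]
    px,_=cv2.projectPoints(p,cv2.Rodrigues(Rc.T)[0],-Rc.T@o,K,np.array([k1,0,0,0.]));print(b,px[:,0].round(0).tolist())
im,d=arm.get_image("wrist");C=cloud("wrist",d,st)
for r in range(234,262,2):print(r,C[r,246].round(3),C[r,262].round(3),C[r,253].round(3))
print(o)
cv2.imwrite("pics/w14c.png",cv2.resize(im[190:370,160:350,::-1],None,fx=4,fy=4))
```

```text
0 [[252.0, 219.0], [252.0, 237.0]]
0.01 [[252.0, 226.0], [252.0, 245.0]]
0.02 [[252.0, 235.0], [252.0, 254.0]]
0.03 [[252.0, 244.0], [252.0, 264.0]]
0.04 [[252.0, 254.0], [252.0, 275.0]]
0.05 [[252.0, 266.0], [252.0, 288.0]]
234 [ 0.396 -0.043  0.036] [ 0.41  -0.059  0.001] [ 0.401 -0.043  0.036]
236 [ 0.396 -0.045  0.036] [ 0.41  -0.061  0.   ] [ 0.401 -0.044  0.037]
238 [ 0.397 -0.046  0.036] [ 0.41  -0.062  0.001] [ 0.401 -0.045  0.037]
240 [ 0.395 -0.027  0.077] [ 0.403 -0.027  0.076] [ 0.398 -0.026  0.078]
242 [ 0.395 -0.027  0.079] [ 0.402 -0.026  0.08 ] [ 0.398 -0.027  0.08 ]
244 [ 0.395 -0.027  0.082] [ 0.402 -0.026  0.081] [ 0.398 -0.027  0.081]
246 [ 0.395 -0.028  0.083] [ 0.402 -0.026  0.084] [ 0.398 -0.027  0.084]
248 [ 0.395 -0.027  0.085] [ 0.402 -0.026  0.086] [ 0.398 -0.027  0.086]
250 [ 0.395 -0.027  0.088] [ 0.402 -0.026  0.088] [ 0.398 -0.026  0.088]
252 [ 0.395 -0.027  0.089] [ 0.402 -0.027  0.088] [ 0.398 -0.027  0.09 ]
254 [ 0.395 -0.027  0.091] [ 0.402 -0.026  0.091] [ 0.398 -0.026  0.092]
256 [ 0.395 -0.027  0.093] [ 0.402 -0.026  0.094] [ 0.398 -0.027  0.092]
258 [ 0.395 -0.027  0.095] [ 0.402 -0.026  0.095] [ 0.398 -0.026  0.095]
260 [ 0.395 -0.027  0.096] [ 0.402 -0.026  0.097] [ 0.398 -0.026  0.097]
[0.38741605 0.04181023 0.2149816 ]
```

View pics/w14c.png

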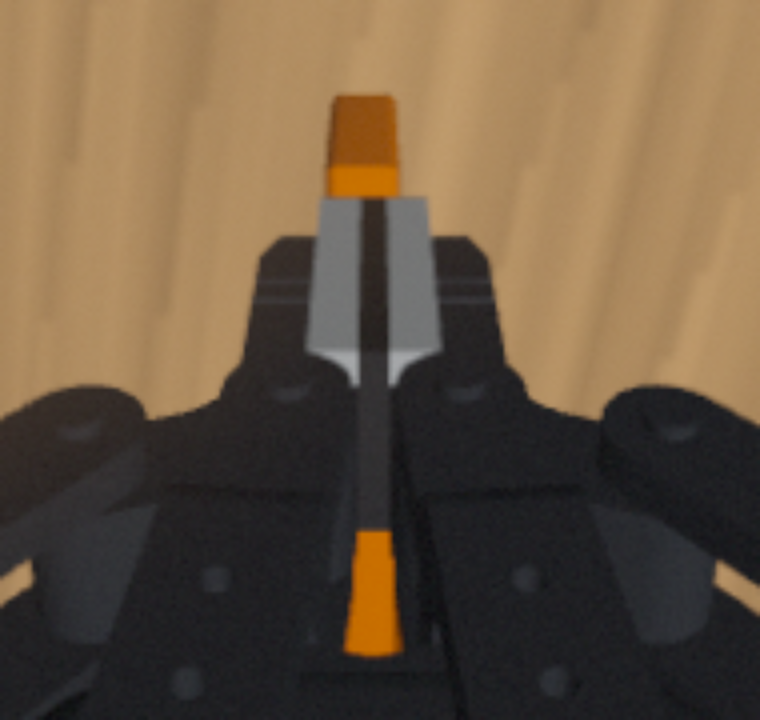

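```bash
python3 -m pendant '{"travel":[[0,0,0],[0,0,0],[0,0,0],[0,0.02,0],[0,0.02,0],[0,0.012,0],[0,0,0]],"spin":[0,0,0,0,0,0,0]}' 40 20
python3 -m pendant '{"travel":[[0,0,0],[0,0,0],[0,0,0],[0,0,0],[0,0,0]],"spin":[0,0,0,0,0]}' 0 20
python3 -m pendant '{"travel":[[0,-0.01,0],[0,-0.015,0],[0,-0.015,0],[0,0,0]],"spin":[0,0,0,0]}'
python3 - <<'E'
from h import *
st=arm.observe();im,d=arm.get_image("wrist");cv2.imwrite("pics/w15.png",im[...,::-1])
E
```

```text
time: 17.13
ee_pos: [0.3977, -0.0374, -0.0035]
orientation: [-1.279, 1.1, -1.094]
ft_force: [-1.0, 0.8, 0.4]
finger_gap: 0.0342
time: 17.55
ee_pos: [0.3996, -0.0379, -0.0009]
orientation: [-1.277, 1.096, -1.098]
ft_force: [0.3, 0.2, 0.3]
finger_gap: 0.0112
time: 17.88
ee_pos: [0.4007, -0.0382, 0.0407]
orientation: [-1.275, 1.094, -1.1]
ft_force: [1.3, 0.5, -1.5]
finger_gap: 0.0111
```

View pics/w15.png

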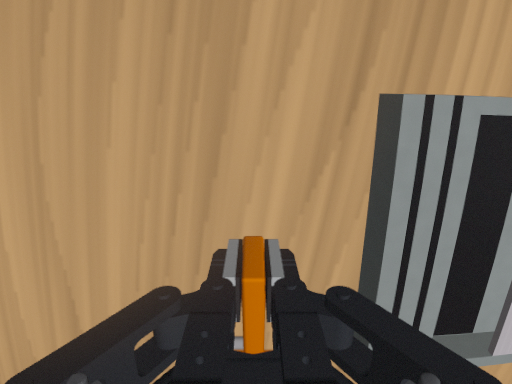

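```bash
python3 -m pendant '{"travel":[[0,-0.02,0],[0,-0.03,0],[0,-0.03,0],[0,-0.01,0],[0,0,0],[0,0,0]],"spin":[0,0,0,0,0,0]}'
python3 - <<'E'
from h import *
st=arm.observe();im,d=arm.get_image("scene");cv2.imwrite("pics/s16.png",cv2.resize(im[130:270,190:350,::-1],None,fx=5,fy=5))
im,d=arm.get_image("wrist");cv2.imwrite("pics/w16.png",im[...,::-1])
E
```

```text
time: 18.43
ee_pos: [0.3992, -0.0377, 0.1277]
orientation: [-1.277, 1.097, -1.097]
ft_force: [-0.1, -0.6, -2.8]
finger_gap: 0.0109
```

View pics/s16.png

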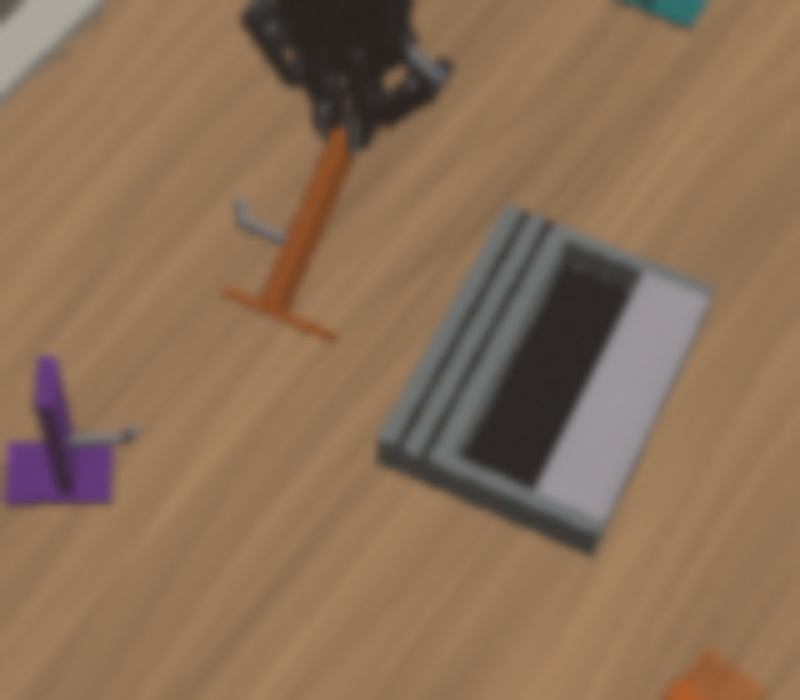

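View pics/w16.png

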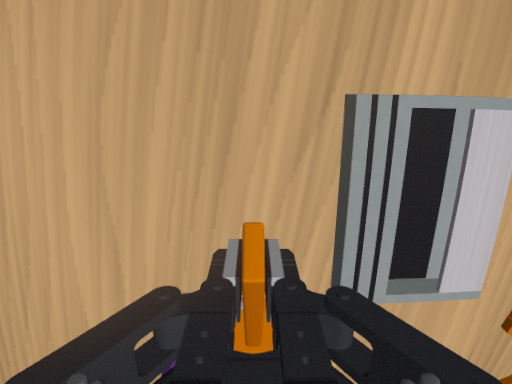

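```bash
python3 -m pendant '{"travel":[[-0.015,-0.04,0],[-0.015,-0.035,0],[-0.01,-0.01,0],[0,0,0],[0.0415,0,0],[0.0415,0,0],[0.025,0,0],[0.015,0,0],[0.005,0,0],[0,0,0]],"spin":[0,0,0,0,0,0,0,0,0,0]}'
python3 - <<'E'
from h import *
st=arm.observe();im,d=arm.get_image("scene");cv2.imwrite("pics/s17.png",cv2.resize(im[130:270,190:350,::-1],None,fx=5,fy=5))
E
```

```text
time: 19.37
ee_pos: [0.4121, -0.1261, 0.2104]
orientation: [-1.277, 1.102, -1.096]
ft_force: [-0.5, 0.5, -1.6]
finger_gap: 0.0109
```

View pics/s17.png

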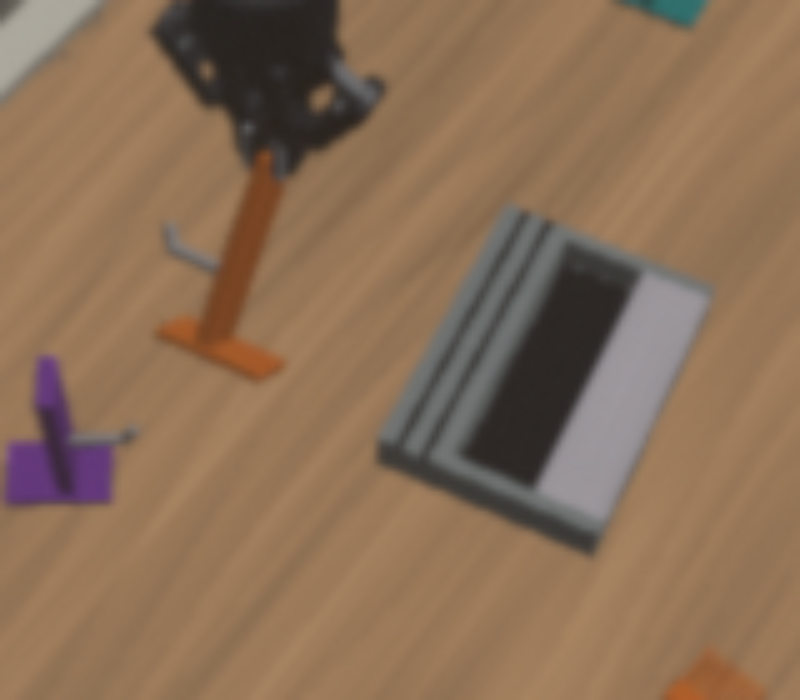

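```bash
python3 -m pendant '{"travel":[[-0.01,0.005,0],[-0.02,0.01,0],[-0.02,0.015,0],[-0.02,0.015,0],[-0.015,0.01,0],[-0.01,0.005,0],[-0.005,0,0],[0,0,0],[0.029,-0.029,0],[0.029,-0.029,0],[0.018,-0.018,0],[0.01,-0.01,0],[0.004,-0.004,0],[0,0,0]],"spin":[0,0,0,0,0,0,0,0,0,0,0,0,0,0]}'
python3 - <<'E'
from h import *
st=arm.observe();im,d=arm.get_image("scene");cv2.imwrite("pics/s18.png",cv2.resize(im[130:270,190:350,::-1],None,fx=5,fy=5))
E
```

```text
time: 20.58
ee_pos: [0.4117, -0.1165, 0.2434]
orientation: [-1.276, 1.097, -1.1]
ft_force: [-0.0, 0.7, -3.4]
finger_gap: 0.0109
```

View pics/s18.png

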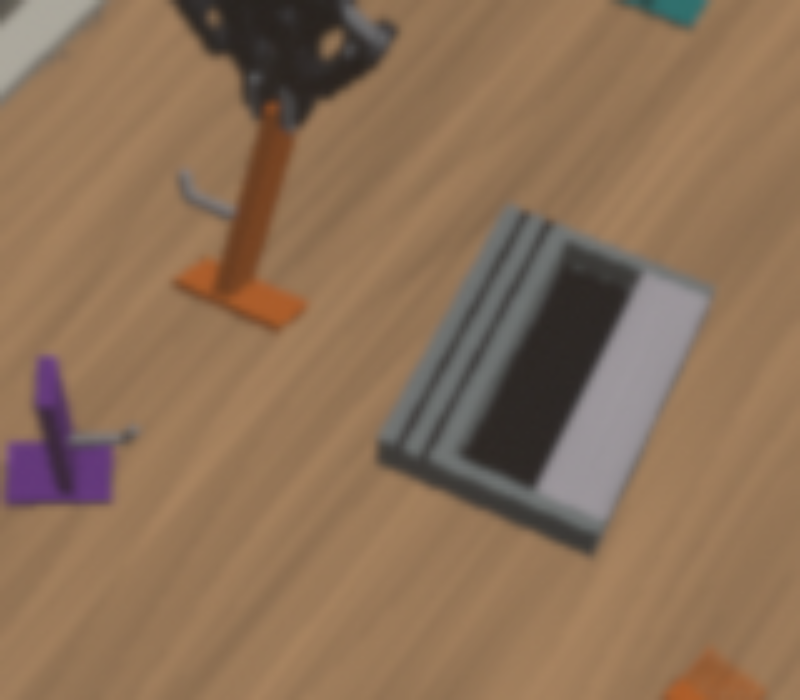

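```bash
python3 -m pendant '{"travel":[[0.037,-0.018,0],[0.037,-0.018,0],[0.02,-0.01,0],[0.01,0,0],[0.003,0,0],[0,0,0],[-0.01,0.01,0],[-0.02,0.02,0],[-0.02,0.02,0],[-0.015,0.015,0.005],[-0.01,0.01,0.005],[0,0,0]],"spin":[0,0,0,0,0,0,0,0,0,0,0,0]}'
python3 - <<'E'
from h import *
st=arm.observe();im,d=arm.get_image("scene");cv2.imwrite("pics/s19.png",cv2.resize(im[130:270,190:350,::-1],None,fx=5,fy=5));C=cloud("scene",d)
hsv=cv2.cvtColor(im,cv2.COLOR_RGB2HSV)
m=(hsv[...,0]<12)&(hsv[...,1]>160);m[:130]=0;m[250:]=0;m[:,:200]=0;m[:,300:]=0
m=cv2.erode(m.astype(np.uint8),np.ones((3,3)))>0
P=C[m]+0;P=P[(P[:,2]<.4)&(abs(P[:,0]-.41)<.1)];print(len(P),st["ee_pos"])
ex=np.array([-.988,-.154,0]);ey=np.array([-.154,.988,0])
q=np.c_[P@ex,P@ey,P[:,2]]
i=np.argsort(q[:,2]);print(q[i[::max(1,len(i)//25)]].round(3))
E
```

```text
time: 21.63
ee_pos: [0.4242, -0.1414, 0.2112]
orientation: [-1.278, 1.098, -1.091]
ft_force: [-0.2, -0.5, -1.8]
finger_gap: 0.0115
0 [ 0.42420091 -0.14140792  0.2111985 ]
[]
```

View pics/s19.png

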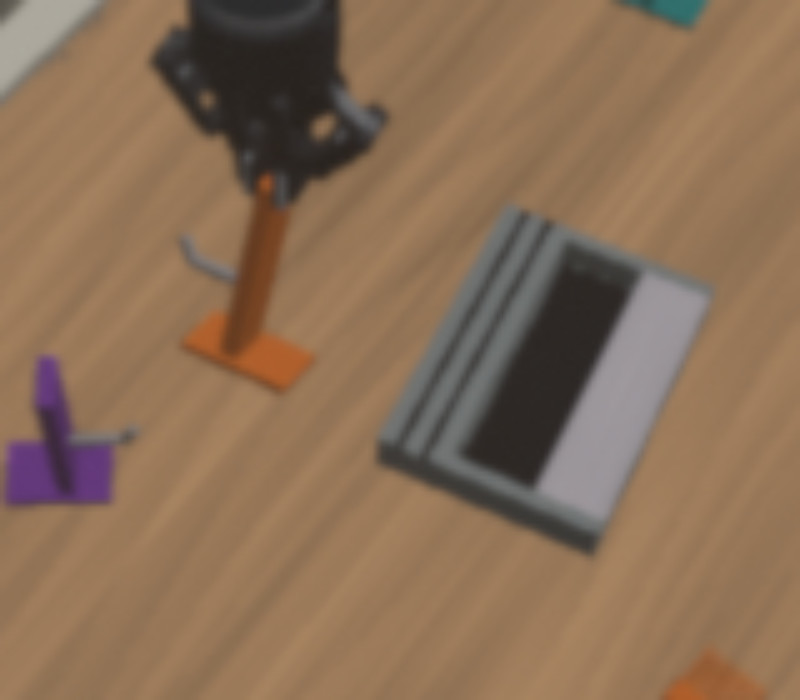

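```bash
python3 -m pendant '{"travel":[[0,0.02,0],[0,0.03,0],[0,0.03,0],[0,0.02,0],[0,0.01,0],[0,0.006,0],[0.005,0.004,0],[0.01,0.004,0],[0.01,0.001,0],[0.01,0,0],[0,0,0]],"spin":[0,0,0,0,0,0,0,0,0,0,0]}'
python3 - <<'E'
from h import *
st=arm.observe();im,d=arm.get_image("scene");cv2.imwrite("pics/s20.png",cv2.resize(im[130:270,190:350,::-1],None,fx=5,fy=5))
E
```

```text
time: 22.6
ee_pos: [0.4324, -0.1827, 0.0907]
orientation: [-1.277, 1.094, -1.101]
ft_force: [-5.1, 0.5, 12.8]
finger_gap: 0.0112
```

View pics/s20.png

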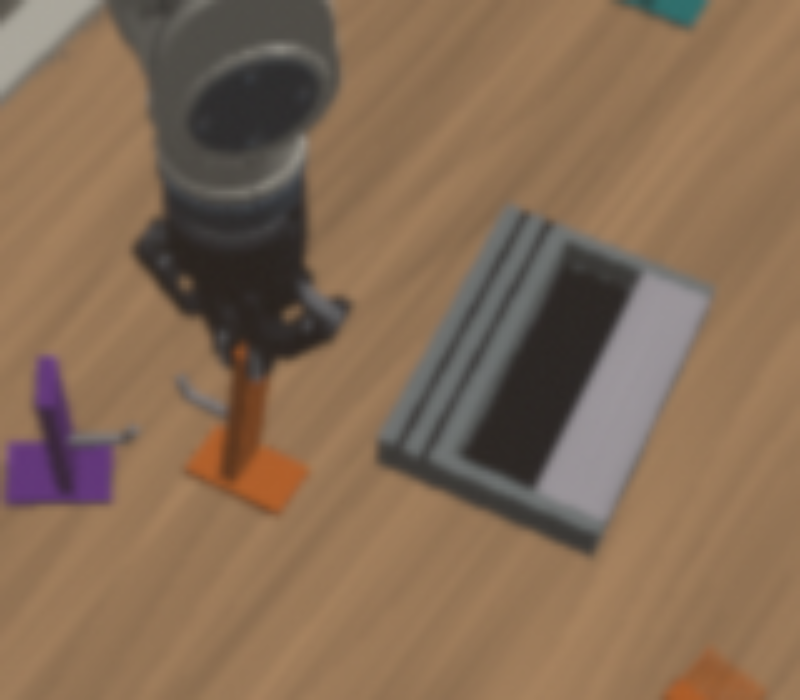

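```bash
python3 -m pendant '{"travel":[[0,0,0],[0,0,0],[0,0,0],[0,-0.02,0],[0,-0.03,0],[0,-0.03,0],[0,0,0],[0,0,0],[0,0,0],[0,0,0],[0,0,0],[0,0,0],[0,0,0],[0,0,0],[0,0,0],[0,0,0],[0,0,0],[0,0,0],[0,0,0]],"spin":[0,0,0,0,-6,-7,-7,-7,-7,-7,-7,-7,-7,-7,-7,-7,-7,0,0]}' 100 40
python3 - <<'E'
from h import *
st=arm.observe();im,d=arm.get_image("wrist");cv2.imwrite("pics/w21.png",im[...,::-1]);np.savez("w21.npz",im=im,d=d,o=st["orientation"],p=st["ee_pos"])
M=R.from_rotvec(st["orientation"]).as_matrix();print(st["ee_pos"],M[:,2].round(3))
E
```

```text
time: 24.23
ee_pos: [0.4312, -0.1801, 0.1686]
orientation: [-1.568, -0.116, 0.116]
ft_force: [-0.2, 1.5, 0.2]
finger_gap: 0.0857
[ 0.43119816 -0.18010195  0.16864651] [-0.147  0.989 -0.   ]
```

View pics/w21.png

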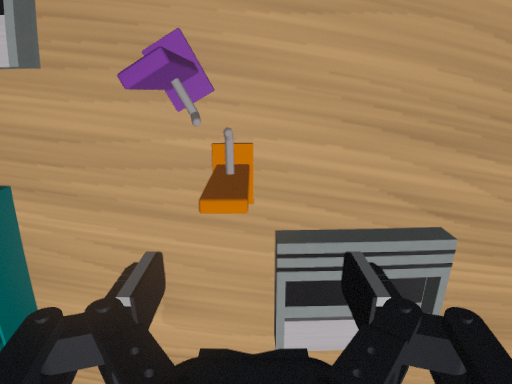

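Run:
```python
from h import *
z=np.load("w21.npz");st=dict(orientation=z["o"],ee_pos=z["p"])
p=ray("wrist",[(200,198),(248,198),(248,212),(200,212)],.12,st);print(p.round(4),p.mean(0).round(4))
q=ray("wrist",[(212,143),(253,143)],.006,st);print(q.round(4))
b=ray("wrist",[(275,230),(452,235)],.034,st);b2=ray("wrist",[(276,232),(449,229)],.034,st);print("boardtop near corners",b.round(4))
T=p.mean(0);print(totool(st,np.array([*T[:2],.062])-st["ee_pos"]).round(4))
cv2.imwrite("pics/w21c.png",cv2.resize(z["im"][110:260,190:290,::-1],None,fx=5,fy=5))
```

```text
[[ 0.4306 -0.2186  0.12  ]
 [ 0.4255 -0.1842  0.12  ]
 [ 0.4362 -0.1827  0.12  ]
 [ 0.4414 -0.2175  0.12  ]] [ 0.4334 -0.2008  0.12  ]
[[ 0.4098 -0.2265  0.006 ]
 [ 0.4036 -0.1839  0.006 ]]
boardtop near corners [[ 0.4861 -0.1483  0.034 ]
 [ 0.465   0.046   0.034 ]]
[-0.0009  0.1067 -0.0207]
```

View pics/w21c.png

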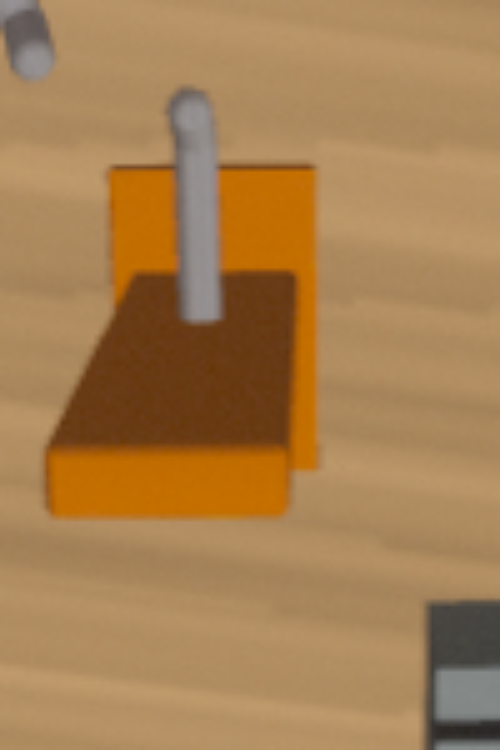

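```bash
python3 -m pendant '{"travel":[[-0.0005,0.02,-0.0207],[0,0.03,0],[0,0.03,0],[0,0.02,0],[0,0.0106,0],[0,0,0]],"spin":[0,0,0,0,0,0]}' 100 30
python3 -m pendant '{"travel":[[0,0,0],[0,0,0],[0,0,0],[0,0,0],[0,0,0],[0,0,0],[0,0,0],[0,0,0],[0,-0.008,0],[0,-0.007,0],[0,0,0]],"spin":[0,0,0,0,0,0,0,0,0,0,-0.9]}' 0 30
python3 - <<'E'
from h import *
st=arm.observe();im,d=arm.get_image("wrist");cv2.imwrite("pics/w22.png",im[...,::-1])
E
```

```text
time: 24.78
ee_pos: [0.4325, -0.1998, 0.0557]
orientation: [-1.565, -0.114, 0.119]
ft_force: [0.4, 0.5, 0.3]
finger_gap: 0.0856
time: 25.7
ee_pos: [0.4342, -0.2008, 0.0744]
orientation: [-1.568, -0.132, 0.13]
ft_force: [1.1, -0.2, -2.3]
finger_gap: 0.0358
```

View pics/w22.png

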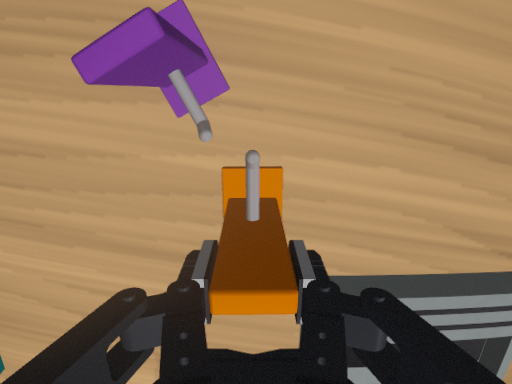

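```bash
python3 -m pendant '{"travel":[[0,0,0.01],[0,0,0.02],[0,0,0.025],[0,0,0.02],[0.005,0,0.015],[0.01,0,0.01],[0.01,0,0],[0.008,0,0],[0.007,0,0],[0.007,0,0],[0.007,0,0],[0.006,0,0],[0.006,0,0],[0.006,0,0],[0.006,0,0],[0,0,0]],"spin":[0,0,0,0,0,0,0,0,0,0,0,0,0,0,0,0]}'
python3 - <<'E'
from h import *
st=arm.observe();im,d=arm.get_image("scene");cv2.imwrite("pics/s23.png",cv2.resize(im[130:270,190:350,::-1],None,fx=5,fy=5))
im,d=arm.get_image("wrist");cv2.imwrite("pics/w23.png",im[...,::-1])
E
```

```text
time: 27.08
ee_pos: [0.4951, -0.0889, 0.0728]
orientation: [-1.567, -0.132, 0.131]
ft_force: [-2.0, -1.3, -1.0]
finger_gap: 0.0354
```

View pics/s23.png

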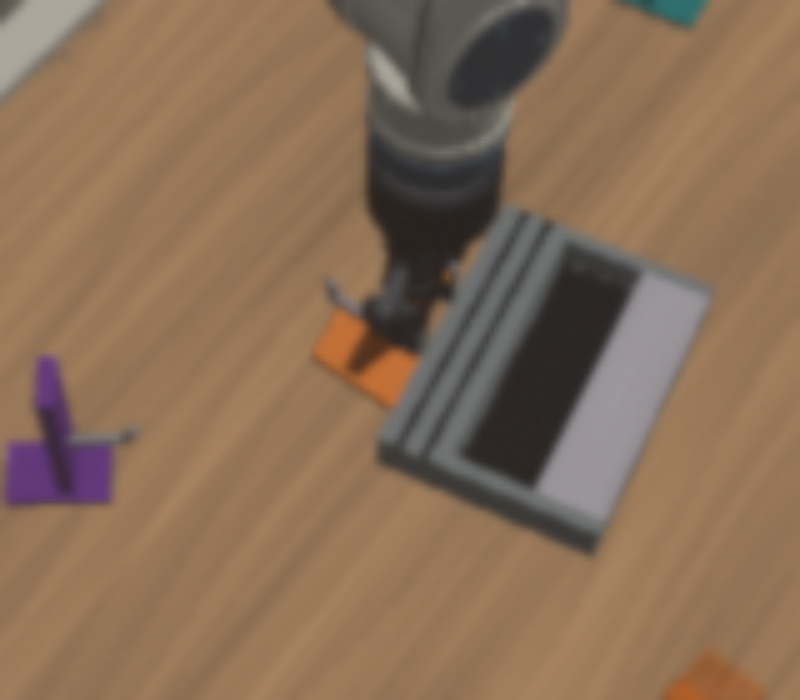

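View pics/w23.png

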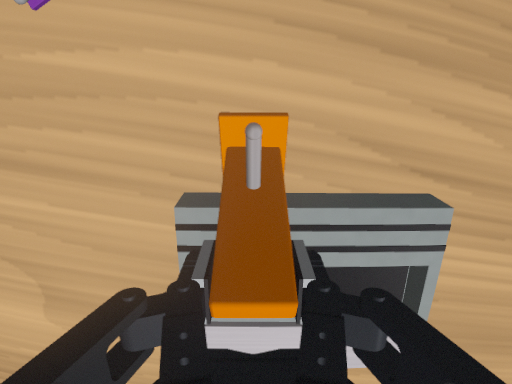

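Run:
```python
from h import *
st=arm.observe();im,d=arm.get_image("wrist");C=cloud("wrist",d,st);M=R.from_rotvec(st["orientation"]).as_matrix()
ex=M[:,0];print(M.round(3)[:,0])
for p in [(230,117),(280,117),(230,130),(280,130),(225,150),(255,200),(255,215),(255,240),(255,270),(255,300),(255,305),(255,312)]:
    w=C[p[1],p[0]];print(p,w.round(4),"t:",((w-st["ee_pos"])@ex).round(4),im[p[1],p[0]])
```

```text
[0.986 0.167 0.001]
(230, 117) [ 0.4332 -0.1133  0.04  ] t: -0.0647 [213 127   0]
(280, 117) [ 0.4282 -0.0827  0.039 ] t: -0.0646 [212 126   0]
(230, 130) [ 0.4417 -0.1124  0.0355] t: -0.0562 [217 130   0]
(280, 130) [ 0.4364 -0.0809  0.0357] t: -0.0562 [217 129   0]
(225, 150) [ 0.4559 -0.114   0.0312] t: -0.0425 [206 121   0]
(255, 200) [ 0.47   -0.0916  0.0811] t: -0.0248 [130  70  19]
(255, 215) [ 0.4745 -0.0909  0.0908] t: -0.0202 [129  67   1]
(255, 240) [ 0.481  -0.0899  0.1057] t: -0.0136 [130  68  14]
(255, 270) [ 0.4877 -0.0888  0.1207] t: -0.0068 [128  65   1]
(255, 300) [ 0.4927 -0.088   0.1344] t: -0.0017 [131  68   5]
(255, 305) [ 0.4947 -0.0877  0.1349] t: 0.0003 [198 113   0]
(255, 312) [ 0.4989 -0.087   0.134 ] t: 0.0045 [214 123   0]
```

```bash
python3 -m pendant '{"travel":[[-0.003,-0.015,0],[0,-0.02,0],[0.01,-0.01,0],[0.02,0,0],[0.025,0,0],[0.02,0,0],[0.015,0,0],[0.007,0,0],[0.003,0,0],[0,0,0],[0,0,0]],"spin":[0,0,0,0,0,0,0,0,0,0,0]}'
python3 - <<'E'
from h import *
st=arm.observe();im,d=arm.get_image("wrist");cv2.imwrite("pics/w24.png",im[...,::-1]);np.savez("w24.npz",im=im,d=d,o=st["orientation"],p=st["ee_pos"])
C=cloud("wrist",d,st);M=R.from_rotvec(st["orientation"]).as_matrix();ex=M[:,0]
im2,_=arm.get_image("scene");cv2.imwrite("pics/s24.png",cv2.resize(im2[130:270,190:350,::-1],None,fx=5,fy=5))
print(st["ee_pos"],M[:,2].round(3))
for p in [(230,117),(280,117),(255,215),(255,270),(255,297),(255,305),(255,312)]:
    w=C[p[1],p[0]];print(p,w.round(4),"t:",((w-st["ee_pos"])@ex).round(4),im[p[1],p[0]])
E
```

```text
time: 28.15
ee_pos: [0.589, -0.0728, 0.1179]
orientation: [-1.567, -0.131, 0.131]
ft_force: [-0.4, -0.6, -2.0]
finger_gap: 0.0355
[ 0.58901741 -0.07280079  0.11792329] [-0.166  0.986  0.   ]
(230, 117) [ 0.5275 -0.0972  0.0849] t: -0.0647 [222 134  13]
(280, 117) [ 0.5224 -0.0667  0.0853] t: -0.0647 [221 134  10]
(255, 215) [ 0.5688 -0.0748  0.1362] t: -0.0203 [137  74  19]
(255, 270) [ 0.5822 -0.0727  0.1655] t: -0.0067 [138  71   7]
(255, 297) [ 0.5865 -0.072   0.1785] t: -0.0024 [137  68   0]
(255, 305) [ 0.5895 -0.0715  0.1796] t: 0.0006 [208 119   0]
(255, 312) [ 0.5936 -0.0708  0.1786] t: 0.0048 [224 131   0]
```

View pics/w24.png

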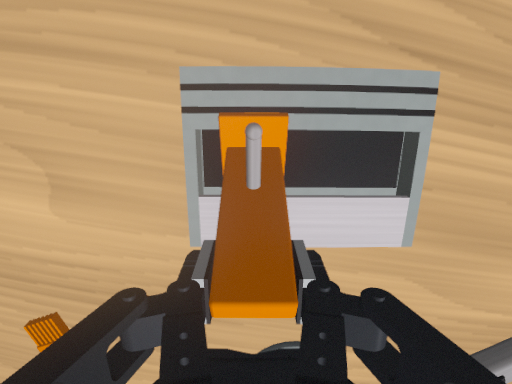

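View pics/s24.png

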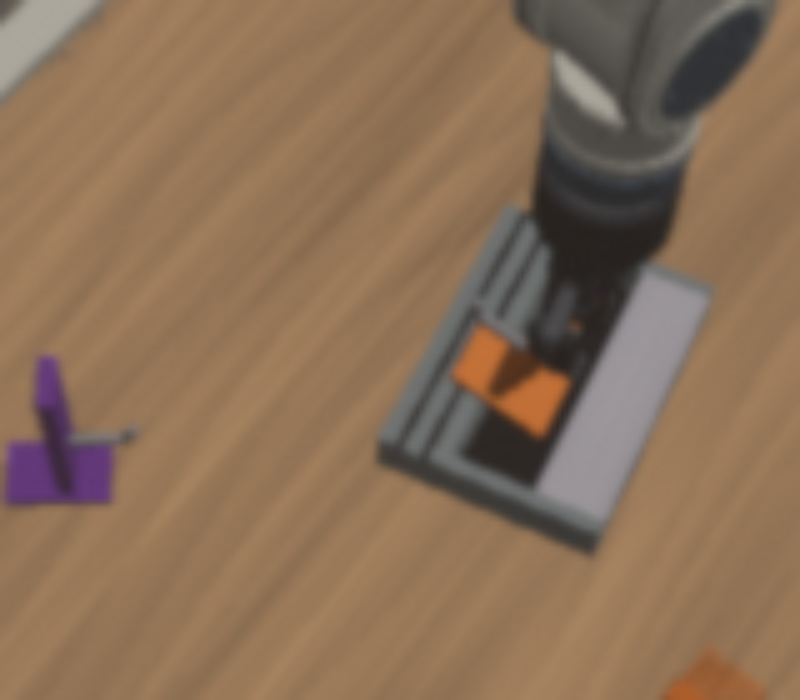

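Run:
```python
from h import *
z=np.load("w24.npz");st=dict(orientation=z["o"],ee_pos=z["p"]);M=R.from_rotvec(st["orientation"]).as_matrix();ex=M[:,0]
im=z["im"];cv2.imwrite("pics/w24c.png",cv2.resize(im[55:260,170:450,::-1],None,fx=2.8,fy=2.8,interpolation=cv2.INTER_CUBIC))
q=ray("wrist",[(180,67),(438,72),(412,247),(192,247)],.034,st);c=q.mean(0);print(q.round(4),c)
a=-((q[2]+q[3]-q[0]-q[1])[:2]);a/=np.linalg.norm(a);print("bx",a,np.degrees(np.arctan2(a[1],a[0])))
def bx(p):return ((np.array(p)[...,:2]-c[:2])@a).round(4), ((np.array(p)[...,:2]-c[:2])@np.array([-a[1],a[0]])).round(4)
print("corners",bx(q))
print("lip edge candidates",bx(ray("wrist",[(350,188),(350,196),(350,130),(320,129)],.034,st)))
tip=st["ee_pos"]-.0039*ex;print("tip",bx(tip),st["ee_pos"][2]-.066)
C=cloud("wrist",z["d"],st)
for p in[(340,160),(340,180),(340,192),(340,200),(340,125),(340,133)]:print(p,C[p[1],p[0]].round(4),bx(C[p[1],p[0]]))
```

```text
[[ 0.5013 -0.1428  0.034 ]
 [ 0.4695  0.0526  0.034 ]
 [ 0.6174  0.0793  0.034 ]
 [ 0.6494 -0.1174  0.034 ]] [ 0.55939827 -0.03207244  0.034     ]
bx [-0.98491754 -0.17302441] -170.0362886862276
corners (array([ 0.0764,  0.0739, -0.0764, -0.0739]), array([ 0.099 , -0.099 , -0.0996,  0.0996]))
lip edge candidates (array([-0.0198, -0.0268,  0.0284,  0.0292]), array([-0.0365, -0.0372, -0.0325, -0.0084]))
tip (np.float64(-0.0182), np.float64(0.0452)) 0.05192328567448812
(340, 160) [0.5549 0.0011 0.0085] (np.float64(-0.0013), np.float64(-0.0334))
(340, 180) [0.573  0.0056 0.0088] (np.float64(-0.0199), np.float64(-0.0348))
(340, 192) [0.5844 0.0088 0.0079] (np.float64(-0.0317), np.float64(-0.0359))
(340, 200) [0.5844 0.0018 0.0335] (np.float64(-0.0305), np.float64(-0.029))
(340, 125) [ 0.5234 -0.0138  0.0338] (np.float64(0.0323), np.float64(-0.0242))
(340, 133) [ 0.5315 -0.0046  0.0078] (np.float64(0.0227), np.float64(-0.0318))
```

View pics/w24c.png

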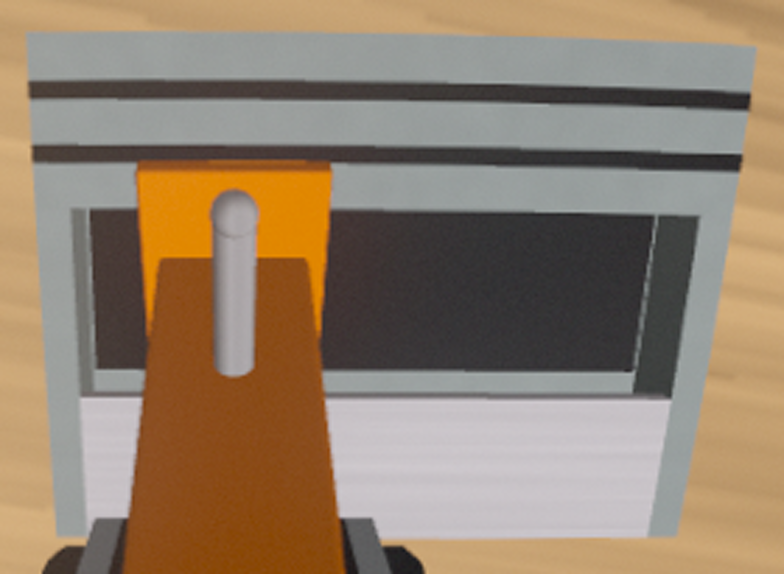

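```bash
python3 -m pendant '{"travel":[[0.002,0.01,0],[0,0.014,0],[0,0.01,0],[0,0,0],[0,0,0]],"spin":[0,0,0,0,0]}'
python3 - <<'E'
from h import *
st=arm.observe();im2,_=arm.get_image("scene");cv2.imwrite("pics/s25.png",cv2.resize(im2[140:240,250:350,::-1],None,fx=6,fy=6));print(st["ee_pos"])
E
```

```text
time: 28.67
ee_pos: [0.591, -0.0724, 0.0833]
orientation: [-1.566, -0.13, 0.132]
ft_force: [-0.0, -0.2, -1.5]
finger_gap: 0.0357
[ 0.59103    -0.0724065   0.08325554]
```

View pics/s25.png

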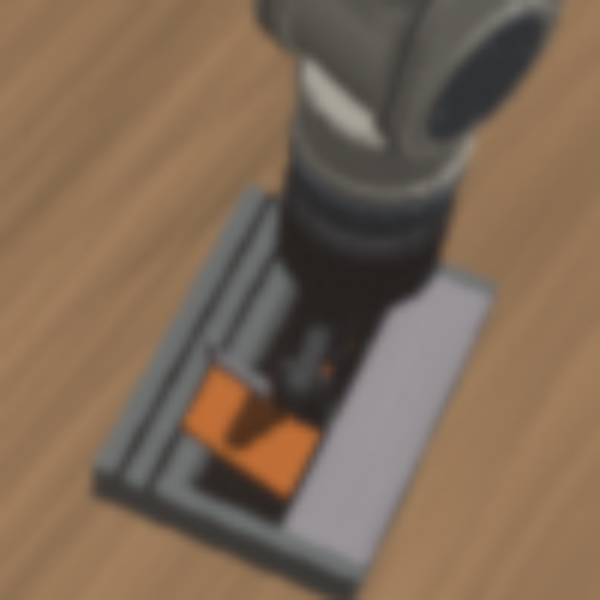

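```bash
python3 -m pendant '{"travel":[[0.005,0.001,0],[0.005,0.001,0],[0.005,0.0015,0],[0.005,0.001,0],[0.004,0.001,0],[0.001,0.0005,0],[0,0,0],[0,0,0]],"spin":[0,0,0,0,0,0,0,0]}'
python3 - <<'E'
from h import *
st=arm.observe();im,d=arm.get_image("wrist");cv2.imwrite("pics/w26.png",im[...,::-1]);C=cloud("wrist",d,st);M=R.from_rotvec(st["orientation"]).as_matrix();ex=M[:,0]
a=np.array([-.985,-.173]);c=np.array([.5590,-.0325])
print(st["ee_pos"],"tip bx",((st["ee_pos"]-.0039*ex)[:2]-c)@a,st["ee_pos"][2]-.066)
for p in [(230,117),(280,117),(255,215),(255,270),(255,297)]:
    w=C[p[1],p[0]];print(p,w.round(4),"t:",((w-st["ee_pos"])@ex).round(4))
E
```

```text
time: 29.38
ee_pos: [0.6162, -0.0682, 0.0778]
orientation: [-1.567, -0.131, 0.132]
ft_force: [0.4, 0.5, -1.2]
finger_gap: 0.0357
[ 0.61616359 -0.06823947  0.07776574] tip bx -0.046222991109423496 0.011765741330782259
(230, 117) [ 0.5547 -0.0927  0.0442] t: -0.0646
(280, 117) [ 0.5496 -0.0621  0.0443] t: -0.0646
(255, 215) [ 0.5961 -0.0702  0.0957] t: -0.0202
(255, 270) [ 0.6093 -0.0681  0.1255] t: -0.0068
(255, 297) [ 0.6139 -0.0674  0.1379] t: -0.0021
```

View pics/w26.png

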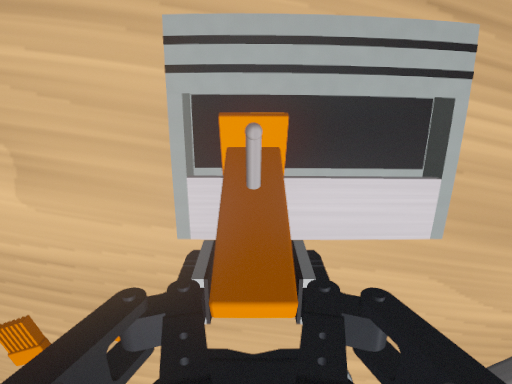

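```bash
python3 -m pendant '{"travel":[[0,0.002,0],[0,0.001,0],[0,0,0],[0,0,0]],"spin":[0,0,0,0]}' - 30
python3 -m pendant '{"travel":[[0,0,0],[0,0,0],[0,0,0],[0,0,0],[0,0,0],[0,0,0],[0,0,0],[0,0,0]],"spin":[0,0,0,0,0,0,0,0]}' 100
python3 - <<'E'
from h import *
im,d=arm.get_image("wrist");cv2.imwrite("pics/w27.png",im[...,::-1])
E
```

```text
time: 29.77
ee_pos: [0.6162, -0.0684, 0.0749]
orientation: [-1.567, -0.131, 0.131]
ft_force: [-0.6, -0.7, -1.0]
finger_gap: 0.0354
time: 30.43
ee_pos: [0.6163, -0.0683, 0.075]
orientation: [-1.567, -0.131, 0.131]
ft_force: [-0.6, -0.5, -0.3]
finger_gap: 0.0858
```

View pics/w27.png

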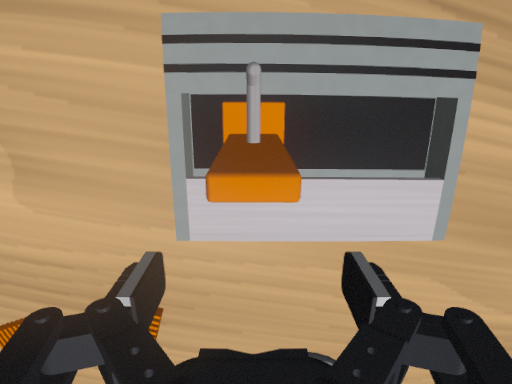

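```bash
python3 -m pendant '{"travel":[[0,-0.02,0],[0,-0.03,0],[0,-0.04,0],[0,-0.03,0],[0,0,0],[0,0,0],[0,0,0]],"spin":[0,0,0,0,0,0,0]}' 100
python3 - <<'E'
from h import *
st=arm.observe();im,d=arm.get_image("wrist");cv2.imwrite("pics/w28.png",im[...,::-1]);C=cloud("wrist",d,st)
np.savez("w28.npz",im=im,d=d,o=st["orientation"],p=st["ee_pos"])
cv2.imwrite("pics/w28c.png",cv2.resize(im[60:300,150:420,::-1],None,fx=2.9,fy=2.4,interpolation=cv2.INTER_CUBIC))
im,d=arm.get_image("scene");cv2.imwrite("pics/s28.png",cv2.resize(im[140:240,250:350,::-1],None,fx=6,fy=6))
E
```

```text
time: 31.07
ee_pos: [0.6161, -0.0683, 0.1945]
orientation: [-1.567, -0.131, 0.132]
ft_force: [0.6, 0.3, -0.8]
finger_gap: 0.0853
```

View pics/w28.png

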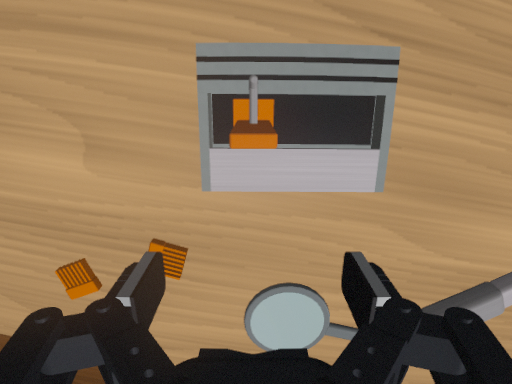

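View pics/s28.png

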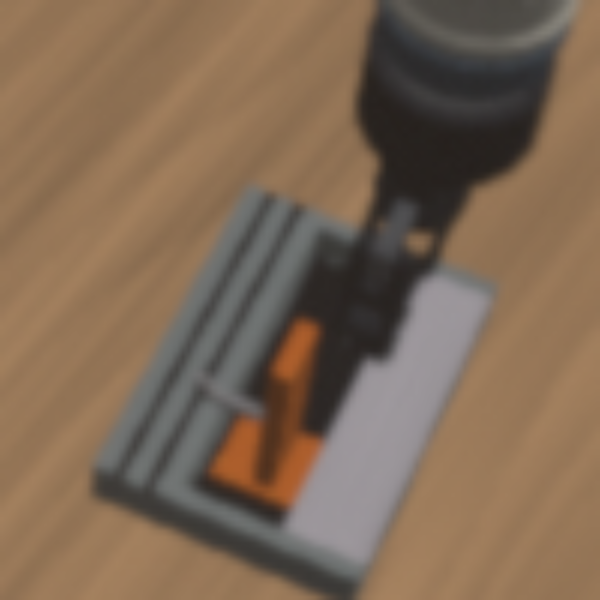

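Check the seated pose numerically.

Run:
```python
from h import *
z=np.load("w28.npz");st=dict(orientation=z["o"],ee_pos=z["p"]);C=cloud("wrist",z["d"],st)
a=np.array([-.985,-.173]);c=np.array([.5590,-.0325])
b=np.array([-a[1],a[0]])
f=lambda w:((w[:2]-c)@a*1000).round(1).tolist(),
def f(w):return round(float((w[:2]-c)@a*1000),1),round(float((w[:2]-c)@b*1000),1),round(float(w[2]*1000),1)
for p in[(238,102),(270,102),(238,112),(270,112),(240,118),(232,140),(254,140),(275,140),(240,145),(270,145)]:print(p,f(C[p[1],p[0]]),z["im"][p[1],p[0]])
for p in ray("wrist",[(233,99),(274,99)],.014,st):print("heel",f(p))
for p in ray("wrist",[(231,135),(277,135),(277,148),(231,148)],.128,st):print("blade top",f(p))
```

```text
(238, 102) (19.3, 60.2, 15.1) [194 111  13]
(270, 102) (19.1, 26.2, 15.2) [194 109   5]
(238, 112) (8.8, 60.4, 14.1) [194 110  10]
(270, 112) (8.7, 26.1, 15.8) [194 108   0]
(240, 118) (2.5, 58.4, 14.5) [194 110   8]
(232, 140) (-4.3, 59.9, 128.9) [194 109  15]
(254, 140) (-4.4, 43.7, 129.0) [195 112  25]
(275, 140) (-4.4, 28.3, 130.0) [194 109  23]
(240, 145) (-8.0, 54.0, 129.1) [195 111  19]
(270, 145) (-8.2, 31.9, 128.9) [196 112  25]
heel (22.4, 65.5, 14.0)
heel (22.1, 21.8, 14.0)
blade top (-0.8, 60.6, 128.0)
blade top (-1.0, 26.7, 128.0)
blade top (-10.7, 26.6, 128.0)
blade top (-10.4, 60.8, 128.0)
```

```bash
python3 -c "
from rig import arm
print(arm.job_done())"
```

```text
the job is handed in; nothing more can be done
None
```

The orange hook is seated in the groove of the left-hand board and released, and I handed the job in at about 31 s of the 42 s allowed.

**Final checks (wrist-camera depth, board frame):**

| What | Measured | Wanted |
|---|---|---|
| Foot's top face | 14–15 mm high and flat | 14 mm (floor 8 + foot 6) |
| Blade top | 128–129 mm, straight above the foot | 128 mm |
| Heel | x ≈ 22 mm | inside the wall at 28 mm |
| Tongue tip (worked out from the heel) | x ≈ -46 mm | -64 to -36 mm |
| Squareness | within about 1° | within 15° |

- **On the way in:** the tongue was under the lip at about x = -46 mm and z = 12 mm, tilted about 22°. It held there for several tenths of a second with no contact force.
- **Gripper and teal hook:** the open gripper was lifted clear of the hook. I did not go near the teal hook, but I did not measure its position again at the end.

**How the tilt was made:** the moves cannot tilt the tool. I gripped the blade across its 36 mm width, pushed the tongue against the board's front face so the hook turned in the pads, then lifted it and slid the tongue in under the lip. When I opened the fingers, the heel dropped flat by itself.

**What went wrong or disagreed:**
- The first carry knocked the tongue on the board and the hook fell on its side. I dragged it clear, stood it up again and gripped it afresh.
- The fingertips looked about 25 mm shorter than the stated TCP. The first grip was therefore only on the blade's top edge, and two later pinches closed on nothing. I allowed for this afterwards.
- The board's position differed by about 2 mm between the camera estimate and the contact with its face. That was within the margins.

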